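# Put away the marking-out offcuts and the marker

### The arm

A 6-joint arm with a two-finger parallel gripper is mounted at the origin on the work surface; the furniture and walls round the work are solid. World frame = base frame: x ahead of the robot, y to its left, z up, the work surface at z = 0. Lengths are in m, angles in rad, forces in N, time in s.
With the tool pointing down it reaches from about 0.35 to 0.975 m from the base axis. Payload 4.9 kg.
Tool frame: the origin (TCP) lies on the mounting face of the last link; the fingertips stand 173 mm ahead of it and the grasp point (between the pads) lies 155 mm ahead of it; z points along the fingers, y is the direction in which the jaws open and shut (so a half turn about z gives the same grasp; the last joint's range is limited). The gripper opens to 85 mm and grips with 20 to 120 N. Pads are 22 mm wide; open, the fingers measure 114 mm over their backs; the gripper's body (76 mm by 85 mm) begins 54 mm behind the grasp point. The pads swing forward as they close: fully open they stand 13 mm farther back than shut.
Start: joints at [-1.426, 0.053, 1.613, -0, 1.476, -0.119], TCP at [0.163, -0.603, 0.405] pointing down, gripper open.
Joint ranges: [-3.01, 3.01], [-1.01, 2.22], [0.06, 2.58], [-1.02, 4.17], [0.09, 2.62], [-3.14, 3.14]. Speed limits (rad/s): [2.57, 2.57, 3.14, 3.14, 3.14, 3.14].

### API

Orientations are given as a unit quaternion [w, x, y, z].
In Python, from plant import manip gives the robot as it stands.
- The arm moves only by the tool play_rows, never from a script. Its argument "increments" is a list of rows, each an object with "offset": the shift along the tool's x, y, z in mm, a list of three; "twist": the turn about the tool's z in rad; "grip": the opening, from 0 (shut) to 1 (fully open). In form: [{"offset": [dx, dy, dz], "twist": twist, "grip": grip}, ...]. A call has 1 to 5 rows; each row is the pose to reach, as a shift and turn from the pose commanded when the call began, along the tool's axes at that moment; what a row does not reach only later rows make up. A row lasts 1/12 s, in which the tool goes at most 41.7 mm and 7.16 degrees, less where a joint would pass 70% of its speed; a pose out of reach is approached as far as the arm can. A call with a gripper value outside its range is refused whole. The fingers move at their own pace and stop on an object; the grip force is fixed at half the most. Time passes only in rows, so rows that repeat a pose let the fingers close. It gives the time, the measured TCP pose, the force and the opening at its end, in the units of the state.
- manip.state(): the state, without advancing time (a new reading comes with each control period).
- manip.grab_frame(name): name is "scene" or "side" or "wrist"; returns the picture (420x560x3 uint8, blue, green, red); there is no depth.
- manip.get_calibration(name): a dict with "fx", "fy", "cx", "cy" (pixels), "T" (4x4, takes a point from camera to world coordinates). Camera axes: x right, y down, z forward; pixel columns grow to the right and rows downward; lengths in m; the calibration is good to about 2 mm. A picture is of the moment at which its call begins: read the wrist's pose just before it. get_calibration takes no time and is no camera call; for the wrist camera it gives the pose at the moment of the call.
- manip.job_done(): hands the job in, once; it reports no verdict.
Trained networks look in the newest picture that a camera, given by its name, has taken for a name from the list of things; names that differ only in an ending like _2 or _b are one class to them, and where a whole thing is asked for, a point or a joint stands for the part that bears it (a point fixed in the world has none). Each returns a list of dicts, best first, with "p" (0 to 1); they miss things now and then, are a little off and sometimes report something else, mostly with a low value. They report only what shows in the picture. A call takes as long as a camera call.
- manip.boxes_of(query, camera): "xyz" ([x, y, z] in m, in the coordinates of the camera as it stood for that picture, good to about 4 mm: the middle of the surface that is visible of it).
- manip.tip_of(query, camera): "xyz" ([x, y, z] in m, in the coordinates of the camera as it stood for that picture, good to about 4 mm: a listed point, or the origin of a listed thing).
The state is a dict: "time": time; "joint_pos": joint angles; "joint_vel": joint speeds; "joint_efforts": joint torques, N m; "tool_pos": TCP position; "tool_rot": TCP orientation; "contact_force": force on the tool from outside, world axes, zero at the start; "ft_torque": the same for the moment, N m; "gripper_width": opening from 0.0 (shut) to 1.0 (fully open).
Only numpy, scipy, OpenCV 4.12 (cv2) and the standard library are available. Lean on these libraries where they do the work, as an engineer would, in place of code of your own. Each camera call takes 0.05 s, during which the arm holds its last target. There are 200 camera calls.

### The job

Marking out is finished, so put the kit away. Stack the three wooden offcuts on the offcut stand: first the longest, flat on the stand's two rubber bearers between its lips, then the middle-length one centred on it, then the shortest centred on top, all lying lengthwise along the stand. Last of all press the marker pen down into the spring clip until it snaps home with its middle at the middle of the clip, and leave the battery, the bit box and the tape measure where they are.

Things in the scene. Friction and masses are not known exactly. Their poses are not given: they have to be found in the camera images.
- long_block_center (a point): Longest offcut: plain wooden bar 50 x 160 x 38 mm (x, y, z of its own axes), 0.18 kg, lying flat on the bench. The point is its centre, 19 mm above its underside; its y axis runs along its length, z is up.
- middle_block_center (a point): Middle-length offcut: plain wooden bar 45 x 120 x 30 mm (x, y, z), 0.1 kg, lying flat. The point is its centre, 15 mm above its underside; y runs along its length, z is up. It is 5 mm narrower than the longest one, so when it is set on it the fingertips must not reach below its underside.
- short_block_center (a point): Shortest offcut: wooden block 50 x 70 x 44 mm (x, y, z), 0.09 kg, lying flat. The point is its centre, 22 mm above its underside; y runs along its length, z is up.
- marker_center (a point): Felt marker pen with cap, lying flat: 16 mm wide, 131 mm long (along its y axis), 16 mm high (it does not roll), 0.02 kg. The point is its centre, 8 mm above its underside. Either end may point either way.
- stand_seat (a point): Fixed offcut stand: grey base 76 x 186 x 6 mm (x, y, z) with two rubber bearers across it at y = -62 and +62 mm. The point is the seat centre, level with the bearer tops, 14 mm above the bench; y runs along the stand. Lips 12 mm higher bound a nest 62 x 172 mm; along the sides they stand only beyond 54 mm from the middle, so between them fingers have room. The long offcut, home, has its centre 19 mm above this point.
- clip_seat (a point): Fixed spring clip for the marker: dark base 62 x 112 x 6 mm (x, y, z), two black posts at y = -42 and +42 mm with tops 28 mm above the bench. The point is where the pen's centre is when home (36 mm above the bench), resting on the posts along the clip's y axis. The jaws stand only 35 to 49 mm either side of the middle; between them a gripper has room, with nothing higher than 12 mm above the bench.
- clip_mouth (a point): Mouth of that clip: the midpoint between its two steel jaws at their lips, 48 mm above the bench, axes as the clip's. The lips stand 12 mm apart, with flared tips above them (about 28 mm apart, 63 mm above the bench). Both jaws slide apart along x against springs as the 16 mm pen is pushed straight down between them (5 to 15 N in all), then spring back over its top.
- battery_center (a point): Spare drill battery, black, 70 x 116 x 61 mm; the point is its centre. Bystander; leave it where it is.
- bits_center (a point): Green bit box, 51 x 76 x 50 mm; the point is its centre. Bystander; leave it where it is.
- tape_center (a point): Tape measure, black, 71 x 87 x 36 mm; the point is its centre. Bystander; leave it where it is.

How it is judged:
On the way, in this order (a step that is already met when the one before it is completed fails the run):
1. the longest offcut lies in the stand, let go (horizontal distance between long_block_center and stand_seat below 0.012 m and z of long_block_center in the frame of stand_seat between 0.014 and 0.024 m and angle between the y axis of long_block_center and the y axis of stand_seat, either way round below 0.15 rad and angle between long_block_center's own z axis and vertical below 0.08 rad and contact force between long_block and the fingers below 0.1 N), for 0.2 s.
2. the middle-length offcut lies centred on the longest, let go (horizontal distance between long_block_center and stand_seat below 0.012 m and z of long_block_center in the frame of stand_seat between 0.014 and 0.024 m and angle between the y axis of long_block_center and the y axis of stand_seat, either way round below 0.15 rad and angle between each of long_block_center, middle_block_center's own z axis and vertical below 0.08 rad and horizontal distance between middle_block_center and long_block_center below 0.012 m and z of middle_block_center in the frame of long_block_center between 0.029 and 0.039 m and angle between the y axis of middle_block_center and the y axis of long_block_center, either way round below 0.2 rad and contact force between middle_block and the fingers below 0.1 N), for 0.2 s.
3. the shortest offcut lies centred on the middle one, let go (horizontal distance between long_block_center and stand_seat below 0.012 m and z of long_block_center in the frame of stand_seat between 0.014 and 0.024 m and angle between the y axis of long_block_center and the y axis of stand_seat, either way round below 0.15 rad and angle between each of long_block_center, middle_block_center, short_block_center's own z axis and vertical below 0.08 rad and horizontal distance between middle_block_center and long_block_center below 0.012 m and z of middle_block_center in the frame of long_block_center between 0.029 and 0.039 m and angle between the y axis of middle_block_center and the y axis of long_block_center, either way round below 0.2 rad and horizontal distance between short_block_center and middle_block_center below 0.012 m and z of short_block_center in the frame of middle_block_center between 0.032 and 0.042 m and angle between the y axis of short_block_center and the y axis of middle_block_center, either way round below 0.2 rad and contact force between short_block and the fingers below 0.1 N), for 0.2 s.
4. the marker is home in the spring clip (x of marker_center in the frame of clip_seat between -0.003 and 0.003 m and y of marker_center in the frame of clip_seat between -0.015 and 0.015 m and z of marker_center in the frame of clip_seat between -0.003 and 0.003 m and angle between the y axis of marker_center and the y axis of clip_seat, either way round below 0.08 rad), for 0.2 s.
At the end, for the whole second after the job is handed in: Longest offcut flat on the stand within 12 mm of centre and 0.15 rad; the middle one on it, the shortest on that, each within 12 mm and 0.2 rad of the one below; marker on the clip posts within 3 mm in height and sideways, 15 mm lengthwise, 0.08 rad; all at rest (all of step 4 and horizontal distance between long_block_center and stand_seat below 0.012 m and z of long_block_center in the frame of stand_seat between 0.014 and 0.024 m and angle between the y axis of long_block_center and the y axis of stand_seat, either way round below 0.15 rad and angle between each of long_block_center, middle_block_center, short_block_center's own z axis and vertical below 0.08 rad and horizontal distance between middle_block_center and long_block_center below 0.012 m and z of middle_block_center in the frame of long_block_center between 0.029 and 0.039 m and angle between the y axis of middle_block_center and the y axis of long_block_center, either way round below 0.2 rad and horizontal distance between short_block_center and middle_block_center below 0.012 m and z of short_block_center in the frame of middle_block_center between 0.032 and 0.042 m and angle between the y axis of short_block_center and the y axis of middle_block_center, either way round below 0.2 rad and linear speed of each of long_block, middle_block, short_block, marker below 0.01 m/s); the robot touches nothing.
It fails at once if the battery was moved by more than 20 mm (distance of battery_center from where it was at the start of the episode above 0.02 m).
It fails at once if the bit box was moved by more than 20 mm (distance of bits_center from where it was at the start of the episode above 0.02 m).
It fails at once if the tape measure was moved by more than 20 mm (distance of tape_center from where it was at the start of the episode above 0.02 m).
It also fails if it takes over 115 s, if anything falls off the work surface, if the arm or the gripper's body presses on something with over 40 N, if the wrist force passes 120 N, or if a joint passes its speed limit or range.

## Working session

There is one attempt and no reset: what is moved stays moved. The work goes in short steps, Python scripts to look and compute and a tool call to move; the robot and the scene stay as the last step left them, time stands still between calls to the robot, and variables do not carry over. Pictures are saved under pics/ and viewed, about 12 in all and at most 16, crops included, and the job is handed in when it is done.

Besides the shell and the picture viewer there is one more tool, called after "Request:" by a JSON object that holds its "op" and its "data". play_rows: Moves the arm, as the interface text tells. Its arguments: {"type":"object","properties":{"increments":{"type":"array"}},"required":["increments"]}

```bash
mkdir -p pics
cat > h.py <<'E'
import numpy as np, cv2
from plant import manip
from scipy.spatial.transform import Rotation as R
def snap(n,f=None):
    T=manip.get_calibration(n); im=manip.grab_frame(n)
    if f: cv2.imwrite('pics/'+f,im)
    return im,T
def w(T,p): T=np.array(T['T']); return T[:3,:3]@np.array(p)+T[:3,3]
def proj(T,P):
    M=np.linalg.inv(np.array(T['T'])); q=M[:3,:3]@np.array(P)+M[:3,3]
    return T['fx']*q[0]/q[2]+T['cx'],T['fy']*q[1]/q[2]+T['cy']
def ray(T,u,v,z):
    M=np.array(T['T']); d=M[:3,:3]@np.array([(u-T['cx'])/T['fx'],(v-T['cy'])/T['fy'],1]); o=M[:3,3]
    return o+d*(z-o[2])/d[2]
names='long_block_center middle_block_center short_block_center marker_center stand_seat clip_seat clip_mouth battery_center bits_center tape_center'.split()
E
python3 - <<'E'
from h import *
s=manip.state();print(s['time'],s['tool_pos'],s['tool_rot'],R.from_quat(np.roll(s['tool_rot'],-1)).as_matrix().round(3))
ims=[]
for c in ('scene','side'):
    im,T=snap(c,c+'0.png');print(c,np.array(T['T']).round(3).tolist(),T['fx'])
    for n in names:
        r=manip.tip_of(n,c)
        print(n,[(w(T,d['xyz']).round(3).tolist(),round(d['p'],2),[int(x) for x in proj(T,w(T,d['xyz']))]) for d in r[:2]])
print(manip.state()['time'])
E
```

```text
0.0 [ 0.16292645 -0.60311908  0.40346165] [-1.00814642e-03  9.91314085e-01  1.31511854e-01 -1.09133764e-05] [[ 0.965  0.261 -0.   ]
 [ 0.261 -0.965  0.002]
 [ 0.    -0.002 -1.   ]]
scene [[0.857, 0.44, -0.269, 0.837], [0.515, -0.727, 0.454, -0.493], [0.004, -0.528, -0.849, 1.116], [0.0, 0.0, 0.0, 1.0]] 487.62368422977113
long_block_center [([0.448, 0.284, 0.022], 0.59, [297, 153])]
middle_block_center [([0.448, -0.176, 0.016], 0.73, [203, 283])]
short_block_center [([0.443, 0.105, 0.026], 0.66, [262, 197])]
marker_center [([0.434, -0.032, 0.013], 0.86, [231, 236]), ([0.619, 0.203, 0.047], 0.72, [339, 195])]
stand_seat [([0.625, -0.062, 0.009], 0.58, [290, 282])]
clip_seat [([0.624, 0.201, 0.036], 0.67, [340, 198]), ([0.449, -0.175, 0.016], 0.51, [204, 283])]
clip_mouth [([0.623, 0.206, 0.046], 0.69, [341, 195])]
battery_center [([0.27, 0.299, 0.015], 0.67, [247, 127])]
bits_center [([0.753, -0.174, 0.021], 0.7, [314, 346]), ([0.621, 0.201, 0.038], 0.25, [339, 197])]
tape_center [([0.27, 0.298, 0.019], 0.77, [247, 126])]
side [[0.988, -0.09, 0.124, 0.404], [-0.152, -0.487, 0.86, -0.697], [-0.018, -0.869, -0.495, 0.519], [0.0, 0.0, 0.0, 1.0]] 392.4535936211516
long_block_center [([0.456, 0.286, 0.024], 0.79, [246, 199])]
middle_block_center [([0.449, -0.173, 0.016], 0.7, [263, 317])]
short_block_center [([0.435, 0.104, 0.022], 0.79, [244, 235])]
marker_center [([0.438, -0.035, 0.005], 0.81, [251, 276])]
stand_seat [([0.626, -0.061, 0.01], 0.76, [341, 272])]
clip_seat [([0.623, 0.203, 0.036], 0.75, [311, 204])]
clip_mouth [([0.622, 0.206, 0.051], 0.66, [311, 198])]
battery_center [([0.763, 0.023, 0.03], 0.85, [388, 237])]
bits_center [([0.758, -0.176, 0.023], 0.93, [427, 296]), ([0.764, 0.025, 0.03], 0.55, [388, 236])]
tape_center [([0.267, 0.294, 0.021], 0.89, [177, 205])]
1.1
```

View pics/scene0.png

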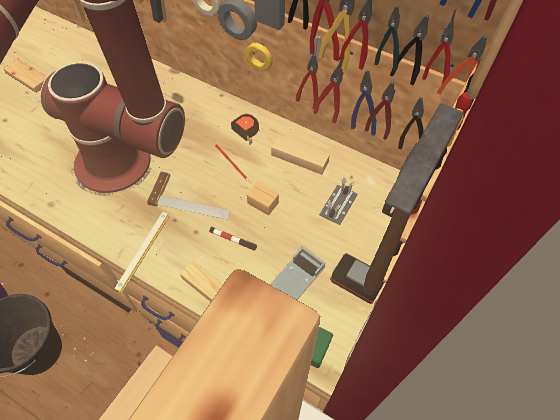

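View pics/side0.png

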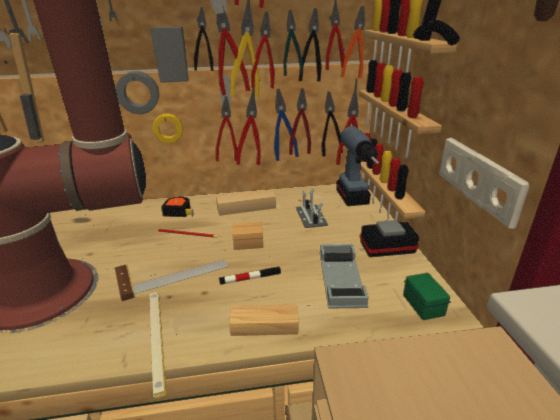

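The side view shows everything: long bar (246,203), clip (311,210), short block (248,235), marker (250,275), middle bar (264,318) and stand (343,275). In the scene view the stand and the middle bar are partly hidden. I'll move closer and use the wrist camera.

Request:
{"op": "play_rows", "data": {"increments": [{"offset": [31,-25,0],"twist": 0,"grip": 1},{"offset": [62,-50,0],"twist": 0,"grip": 1},{"offset": [93,-75,0],"twist": 0,"grip": 1},{"offset": [124,-100,0],"twist": 0,"grip": 1},{"offset": [155,-125,0],"twist": 0,"grip": 1}]}}

```text
time: 1.52
tool_pos: [0.2806, -0.4407, 0.4047]
tool_rot: [0.0, 0.991, 0.131, 0.0]
contact_force: [0.4, -0.3, -0.0]
gripper_width: 1.001
```

Request:
{"op": "play_rows", "data": {"increments": [{"offset": [31,-25,0],"twist": 0,"grip": 1},{"offset": [62,-50,0],"twist": 0,"grip": 1},{"offset": [93,-75,0],"twist": 0,"grip": 1},{"offset": [124,-100,0],"twist": 0,"grip": 1},{"offset": [155,-125,0],"twist": 0,"grip": 1}]}}

```text
time: 1.93
tool_pos: [0.3977, -0.2794, 0.405]
tool_rot: [0.0, 0.991, 0.131, 0.0]
contact_force: [0.1, -0.6, -0.2]
gripper_width: 0.997
```

Request:
{"op": "play_rows", "data": {"increments": [{"offset": [20,-25,0],"twist": 0.12,"grip": 1},{"offset": [50,-50,0],"twist": 0.24,"grip": 1},{"offset": [70,-75,0],"twist": 0.264,"grip": 1},{"offset": [70,-75,0],"twist": 0.264,"grip": 1}]}}

```text
time: 2.27
tool_pos: [0.4467, -0.1863, 0.4049]
tool_rot: [-0.001, 1.0, 0.003, 0.001]
contact_force: [0.1, -0.6, -0.5]
gripper_width: 0.999
```

```bash
cat >> h.py <<'E'
def pose():
    s=manip.state(); M=R.from_quat(np.roll(s['tool_rot'],-1)).as_matrix()
    return s,M,np.array(s['tool_pos'])
def go(x,y,z,yaw):
    "offset (mm) and twist from the measured pose to world TCP x,y,z and tool-x yaw"
    s,M,p=pose(); cy=np.arctan2(M[1,0],M[0,0])
    print('t',round(s['time'],2),'p',p.round(4),'yaw',round(cy,3),'w',round(s['gripper_width'],3),'F',np.round(s['contact_force'],1))
    print('offset',(M.T@(np.array([x,y,z])-p)*1e3).round(1),'twist',round(cy-yaw,3))
E
python3 - <<'E'
from h import *
go(.45,0,.4,0)
im,T=snap('wrist','w1.png');print(np.array(T['T']).round(3).tolist(),T['fx'])
for n in names:
    r=manip.tip_of(n,'wrist')
    print(n,[(w(T,d['xyz']).round(3).tolist(),round(d['p'],2),[int(x) for x in proj(T,w(T,d['xyz']))]) for d in r[:2]])
E
```

```text
t 2.27 p [ 0.4467 -0.1863  0.4049] yaw 0.005 w 0.999 F [ 0.1 -0.6 -0.5]
offset [   4.3 -186.3    5.3] twist 0.005
[[0.006, -0.952, -0.305, 0.525], [-1.0, -0.006, 0.001, -0.185], [-0.003, 0.305, -0.952, 0.374], [0.0, 0.0, 0.0, 1.0]] 322.41418860409135
long_block_center []
middle_block_center [([0.448, -0.178, 0.015], 0.8, [268, 176])]
short_block_center [([0.441, 0.106, 0.025], 0.9, [12, 183]), ([0.44, -0.036, 0.007], 0.29, [146, 181])]
marker_center [([0.44, -0.038, 0.009], 0.81, [148, 181])]
stand_seat []
clip_seat []
clip_mouth []
battery_center [([0.441, 0.104, 0.022], 0.4, [17, 182])]
bits_center []
tape_center [([0.448, -0.171, 0.016], 0.58, [262, 177])]
```

View pics/w1.png

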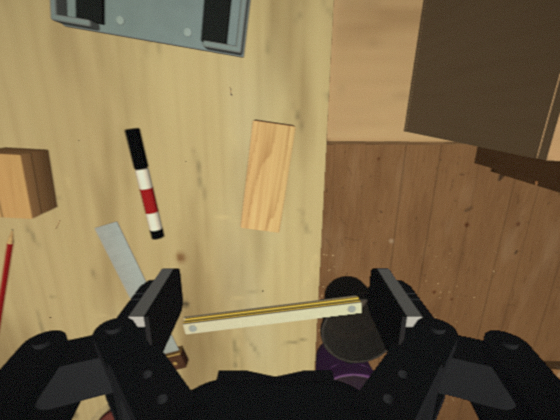

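The wrist view shows the middle bar (274,122)–(261,230), the marker (134,130)–(156,237), the short block at the left edge, and the stand's near side (52,20)–(243,56). Next I'll look above the long bar and the clip.

Request:
{"op": "play_rows", "data": {"increments": [{"offset": [10,-40,0],"twist": 0,"grip": 1},{"offset": [20,-80,0],"twist": 0,"grip": 1},{"offset": [30,-120,0],"twist": 0,"grip": 1},{"offset": [30,-160,0],"twist": 0,"grip": 1},{"offset": [30,-200,0],"twist": 0,"grip": 1}]}}

```text
time: 3.23
tool_pos: [0.4751, 0.0109, 0.4049]
tool_rot: [-0.0, 1.0, -0.001, 0.0]
contact_force: [0.9, 0.3, 0.5]
gripper_width: 1.0
```

Request:
{"op": "play_rows", "data": {"increments": [{"offset": [0,-40,0],"twist": 0,"grip": 1},{"offset": [0,-80,0],"twist": 0,"grip": 1},{"offset": [0,-120,0],"twist": 0,"grip": 1},{"offset": [0,-150,0],"twist": 0,"grip": 1},{"offset": [0,-150,0],"twist": 0,"grip": 1}]}}

```text
time: 3.65
tool_pos: [0.4746, 0.1633, 0.4048]
tool_rot: [-0.001, 1.0, 0.003, -0.0]
contact_force: [-0.1, -0.0, 0.2]
gripper_width: 1.002
```

Run:
```python
from h import *
go(.45,.28,.4,0)
im,T=snap('wrist','w2.png')
for n in names:
    r=manip.tip_of(n,'wrist')
    print(n,[(w(T,d['xyz']).round(3).tolist(),round(d['p'],2),[int(x) for x in proj(T,w(T,d['xyz']))]) for d in r[:2]])
```

```text
t 3.65 p [0.4746 0.1633 0.4048] yaw 0.005 w 1.002 F [-0.1 -0.   0.2]
offset [ -24.  -116.8    5. ] twist 0.005
long_block_center [([0.456, 0.288, 0.022], 0.83, [165, 194])]
middle_block_center []
short_block_center [([0.442, 0.105, 0.021], 0.97, [326, 206]), ([0.437, -0.034, 0.009], 0.21, [441, 209])]
marker_center [([0.44, -0.036, 0.007], 0.83, [442, 205])]
stand_seat [([0.626, -0.064, 0.017], 0.79, [508, 28]), ([0.62, 0.205, 0.034], 0.67, [232, 29])]
clip_seat [([0.622, 0.205, 0.034], 0.84, [232, 27])]
clip_mouth [([0.62, 0.208, 0.048], 0.84, [227, 25]), ([0.622, -0.068, 0.016], 0.74, [511, 32])]
battery_center []
bits_center []
tape_center []
```

View pics/w2.png

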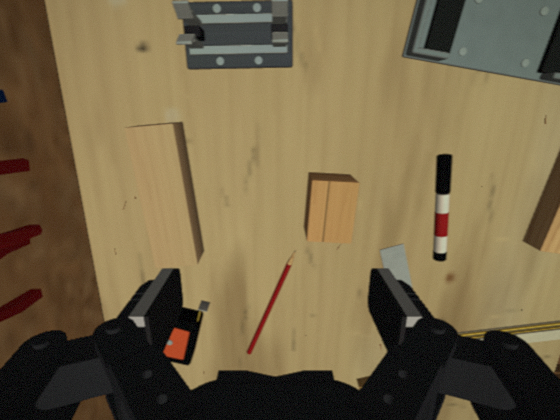

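The long bar, the short block (328,208), the marker (442,207) and the clip (235,33) are all visible. I'll zoom in on a composite to get the orientations.

Run:
```python
from h import *
a=cv2.imread('pics/w2.png')
def c(x,y,W,H,k): return cv2.resize(a[y:y+H,x:x+W],None,fx=k,fy=k,interpolation=cv2.INTER_CUBIC)
L=c(110,110,105,160,3.6)[:576]; S=c(295,160,75,95,3.6); C=c(170,0,130,80,3)
o=np.zeros((580,800,3),np.uint8)
for im,x,y in((L,0,0),(S,400,0),(C,400,340)): o[y:y+im.shape[0],x:x+im.shape[1]]=im[:,:800-x]
cv2.imwrite('pics/z1.png',o)
```

```text
(no output)
```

View pics/z1.png

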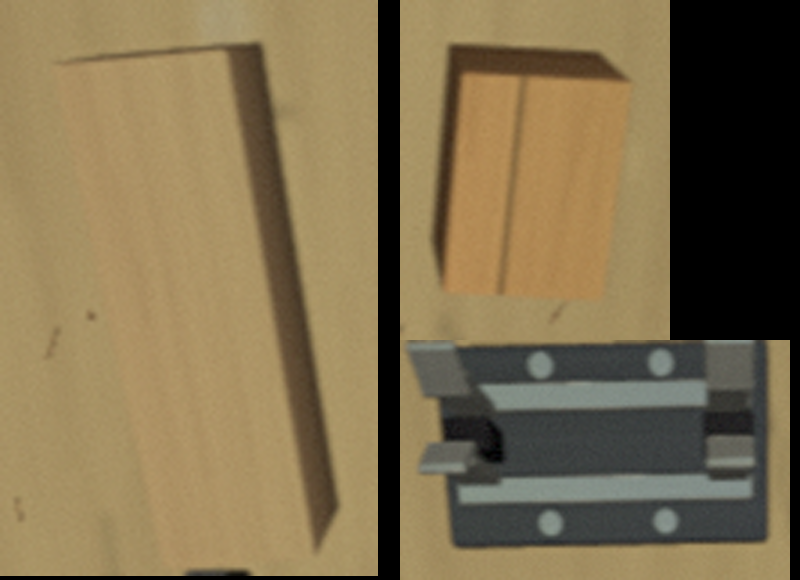

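Run:
```python
from h import *
T2=manip.get_calibration('wrist'); T1=dict(T2)
T1['T']=[[0.006,-0.952,-0.305,0.525],[-1.0,-0.006,0.001,-0.185],[-0.003,0.305,-0.952,0.374],[0,0,0,1]]
def q(name,T,z,pts):
    P=np.array([ray(T,u,v,z)[:2] for u,v in pts]); print(name,P.round(3).tolist(),'c',P.mean(0).round(4))
    for i in range(len(P)):
        d=P[(i+1)%len(P)]-P[i]; print('   len',np.linalg.norm(d).round(4),'dir',np.degrees(np.arctan2(d[1],d[0])).round(1)%180)
q('long',T2,.038,[(126.7,127.5),(173.9,123.9),(197.8,262.8),(155.8,269.7)])
q('short',T2,.044,[(312.2,180.3),(358.9,182.2),(351.4,243.3),(306.9,241.4)])
q('mid',T1,.03,[(254,120),(294,125),(280,232),(242,230)])
q('mk1',T1,.008,[(134,130),(156,237)]); q('mk2',T2,.008,[(445,155),(439,260)])
q('clip',T2,.006,[(188.3,69),(292.7,66.7)])
q('stand1',T1,.006,[(52,20),(243,56)]); q('stand2',T2,.006,[(404,57),(560,83)])
```

```text
long [[0.532, 0.309], [0.536, 0.261], [0.38, 0.249], [0.371, 0.298]] c [0.4548 0.2792]
   len 0.0482 dir 94.1
   len 0.1561 dir 4.599999999999994
   len 0.0504 dir 100.2
   len 0.1614 dir 3.9
short [[0.479, 0.12], [0.477, 0.071], [0.407, 0.074], [0.409, 0.124]] c [0.4431 0.0975]
   len 0.049 dir 87.6
   len 0.0696 dir 177.7
   len 0.0496 dir 87.3
   len 0.0694 dir 177.1
mid [[0.51, -0.163], [0.506, -0.204], [0.387, -0.191], [0.389, -0.147]] c [ 0.4478 -0.1761]
   len 0.0416 dir 83.5
   len 0.1198 dir 173.6
   len 0.0436 dir 87.2
   len 0.1227 dir 172.7
mk1 [[0.498, -0.028], [0.37, -0.039]] c [ 0.434  -0.0334]
   len 0.1284 dir 4.800000000000011
   len 0.1284 dir 4.8
mk2 [[0.5, -0.033], [0.368, -0.047]] c [ 0.434  -0.0397]
   len 0.1321 dir 5.900000000000006
   len 0.1321 dir 5.9
clip [[0.59, 0.25], [0.592, 0.141]] c [0.5908 0.1954]
   len 0.1097 dir 91.1
   len 0.1097 dir 91.1
stand1 [[0.606, 0.042], [0.574, -0.151]] c [ 0.5897 -0.0543]
   len 0.1951 dir 80.5
   len 0.1951 dir 80.5
stand2 [[0.601, 0.025], [0.576, -0.144]] c [ 0.5884 -0.0595]
   len 0.1709 dir 81.4
   len 0.1709 dir 81.4
```

Request:
{"op": "play_rows", "data": {"increments": [{"offset": [-10,-40,0],"twist": -0.03,"grip": 1},{"offset": [-20,-80,0],"twist": -0.07,"grip": 1},{"offset": [-20,-120,0],"twist": -0.07,"grip": 1},{"offset": [-20,-120,30],"twist": -0.07,"grip": 1},{"offset": [-20,-120,65],"twist": -0.07,"grip": 1}]}}

```text
time: 4.62
tool_pos: [0.4559, 0.2818, 0.3428]
tool_rot: [-0.002, 0.999, 0.037, 0.004]
contact_force: [0.5, -0.1, -0.6]
gripper_width: 1.001
```

Request:
{"op": "play_rows", "data": {"increments": [{"offset": [0,0,35],"twist": 0,"grip": 1},{"offset": [0,0,70],"twist": 0,"grip": 1},{"offset": [0,0,105],"twist": 0,"grip": 1},{"offset": [0,0,120],"twist": 0,"grip": 1},{"offset": [0,0,120],"twist": 0,"grip": 1}]}}

```text
time: 5.03
tool_pos: [0.4531, 0.2783, 0.2145]
tool_rot: [0.002, 0.999, 0.035, -0.005]
contact_force: [0.2, 0.3, -1.0]
gripper_width: 1.003
```

Run:
```python
from h import *
go(.455,.283,.180,.075)
im,T=snap('wrist','w3.png')
for n in names[:1]:
    r=manip.tip_of(n,'wrist')
    print(n,[(w(T,d['xyz']).round(3).tolist(),round(d['p'],2)) for d in r[:2]])
```

```text
t 5.03 p [0.4531 0.2783 0.2145] yaw 0.069 w 1.003 F [ 0.2  0.3 -1. ]
offset [ 2.6 -4.7 34.4] twist -0.006
long_block_center [([0.457, 0.288, 0.019], 0.72)]
```

View pics/w3.png

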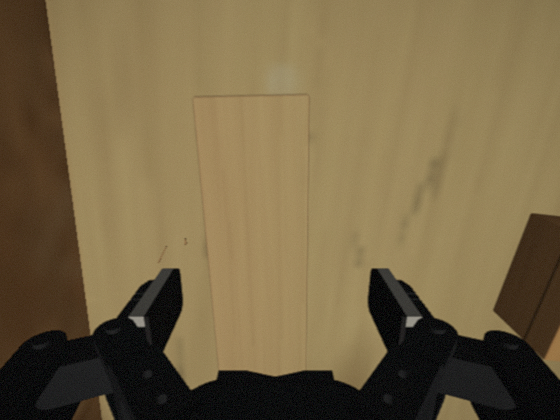

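The bar lies between the open fingers, with its far end at (193–309,96), slightly left of centre. I'll nudge over, descend and close.

Request:
{"op": "play_rows", "data": {"increments": [{"offset": [3,-7,0],"twist": 0,"grip": 1},{"offset": [3,-7,15],"twist": 0,"grip": 1},{"offset": [3,-7,32],"twist": 0,"grip": 1},{"offset": [3,-7,32],"twist": 0,"grip": 1},{"offset": [3,-7,32],"twist": 0,"grip": 0.3}]}}

```text
time: 5.55
tool_pos: [0.4582, 0.2872, 0.1889]
tool_rot: [-0.0, 0.999, 0.035, 0.001]
contact_force: [0.2, 0.6, 1.0]
gripper_width: 0.883
```

Request:
{"op": "play_rows", "data": {"increments": [{"offset": [0,0,0],"twist": 0,"grip": 0.3},{"offset": [0,0,0],"twist": 0,"grip": 0.3},{"offset": [0,0,0],"twist": 0,"grip": 0.3},{"offset": [0,0,0],"twist": 0,"grip": 0.3},{"offset": [0,0,0],"twist": 0,"grip": 0.3}]}}

```text
time: 5.97
tool_pos: [0.4588, 0.2872, 0.19]
tool_rot: [-0.001, 0.999, 0.035, 0.002]
contact_force: [-0.1, -0.1, 5.7]
gripper_width: 0.57
```

Request:
{"op": "play_rows", "data": {"increments": [{"offset": [0,0,0],"twist": 0,"grip": 0.3},{"offset": [0,0,-10],"twist": 0,"grip": 0.3},{"offset": [0,0,-40],"twist": 0,"grip": 0.3},{"offset": [0,0,-80],"twist": 0,"grip": 0.3},{"offset": [0,0,-120],"twist": 0,"grip": 0.3}]}}

```text
time: 6.38
tool_pos: [0.4566, 0.2862, 0.3077]
tool_rot: [0.001, 0.999, 0.035, -0.002]
contact_force: [1.4, 1.3, -1.6]
gripper_width: 0.575
```

Run:
```python
from h import *
go(.6255,-.062,.3,1.413)
im,T=snap('wrist','w4.png')
for n in names[:1]:
    r=manip.tip_of(n,'wrist')
    print(n,[(w(T,d['xyz']).round(3).tolist(),round(d['p'],2)) for d in r[:2]])
```

```text
t 6.38 p [0.4566 0.2862 0.3077] yaw 0.07 w 0.575 F [ 1.4  1.3 -1.6]
offset [144.3 359.1   7.7] twist -1.343
long_block_center [([0.454, 0.286, 0.135], 0.56)]
```

View pics/w4.png

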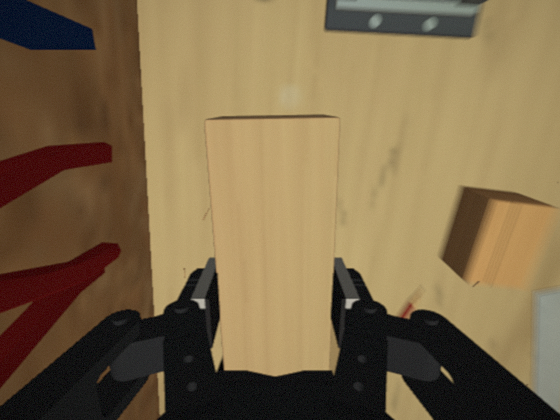

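```bash
cat >> h.py <<'E'
def tool_of(T,u,v,drop):
    "pixel on plane 'drop' m below TCP -> tool coordinates"
    s,M,p=pose(); return M.T@(ray(T,u,v,p[2]-drop)-p)
E
python3 - <<'E'
from h import *
T=manip.get_calibration('wrist')
for uv in ((207,119),(338,116)): print(tool_of(T,*uv,.152).round(4))
E
```

```text
[ 0.0737 -0.0252  0.1532]
[0.0748 0.0225 0.153 ]
```

Request:
{"op": "play_rows", "data": {"increments": [{"offset": [14,35,0],"twist": -0.12,"grip": 0.3},{"offset": [28,70,0],"twist": -0.24,"grip": 0.3},{"offset": [42,105,0],"twist": -0.36,"grip": 0.3},{"offset": [57,140,0],"twist": -0.48,"grip": 0.3},{"offset": [72,177,0],"twist": -0.6,"grip": 0.3}]}}

```text
time: 6.9
tool_pos: [0.5399, 0.1177, 0.3072]
tool_rot: [-0.0, 0.947, 0.321, -0.001]
contact_force: [0.4, 0.0, -1.4]
gripper_width: 0.571
```

Run:
```python
from h import *
go(.6262,-.0575,.3,1.413)
```

```text
t 6.9 p [0.5399 0.1177 0.3072] yaw 0.653 w 0.571 F [ 0.4  0.  -1.4]
offset [-37.9 191.6   7.1] twist -0.76
```

Request:
{"op": "play_rows", "data": {"increments": [{"offset": [-8,38,0],"twist": -0.12,"grip": 0.3},{"offset": [-15,76,0],"twist": -0.24,"grip": 0.3},{"offset": [-23,114,0],"twist": -0.36,"grip": 0.3},{"offset": [-31,152,0],"twist": -0.48,"grip": 0.3},{"offset": [-38,190,0],"twist": -0.6,"grip": 0.3}]}}

```text
time: 7.32
tool_pos: [0.6241, -0.0572, 0.3069]
tool_rot: [-0.001, 0.81, 0.586, -0.001]
contact_force: [0.7, 0.6, -1.5]
gripper_width: 0.57
```

Request:
{"op": "play_rows", "data": {"increments": [{"offset": [0,0,0],"twist": -0.12,"grip": 0.3},{"offset": [0,0,0],"twist": -0.15,"grip": 0.3},{"offset": [0,0,0],"twist": -0.15,"grip": 0.3},{"offset": [0,0,0],"twist": -0.15,"grip": 0.3}]}}

```text
time: 7.65
tool_pos: [0.6238, -0.0553, 0.3069]
tool_rot: [-0.001, 0.766, 0.643, -0.0]
contact_force: [-0.3, 0.7, -1.4]
gripper_width: 0.57
```

Run:
```python
from h import *
go(.6262,-.0575,.215,1.413)
im,T=snap('wrist','w5.png')
for c in ('wrist','side'):
  if c=='side': im,T=snap('side')
  for n in ('long_block_center','stand_seat'):
    r=manip.tip_of(n,c)
    print(c,n,[(w(T,d['xyz']).round(3).tolist(),round(d['p'],2)) for d in r[:2]])
```

```text
t 7.65 p [ 0.6238 -0.0553  0.3069] yaw 1.396 w 0.57 F [-0.3  0.7 -1.4]
offset [-1.7  2.9 91.9] twist -0.017
wrist long_block_center [([0.626, -0.058, 0.135], 0.56)]
wrist stand_seat []
side long_block_center [([0.627, -0.061, 0.139], 0.64)]
side stand_seat [([0.625, -0.066, 0.013], 0.85), ([0.622, 0.202, 0.049], 0.29)]
```

View pics/w5.png

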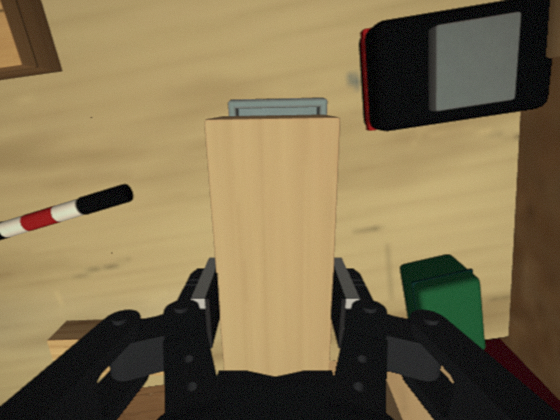

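The held bar is over the stand, whose far lip shows at (229,101)–(326,98).

Run:
```python
from h import *
T=manip.get_calibration('wrist')
P=[ray(T,*uv,.026) for uv in ((229,101),(326,98))]
m=(P[0]+P[1])/2;d=P[1]-P[0];print(P,np.linalg.norm(d),'yaw',np.arctan2(d[1],d[0])+np.pi/2)
for y in(1.40,1.413): print(m[:2]-.093*np.array([np.cos(y),np.sin(y)]))
for uv in ((207,119),(338,116)): print(tool_of(T,*uv,.152).round(4))
```

```text
[array([0.60486651, 0.03142817, 0.026     ]), array([0.67556015, 0.02120808, 0.026     ])] 0.07142857581628433 yaw 1.4272223655638057
[ 0.62440639 -0.0653287 ]
[ 0.6255991  -0.06552644]
[ 0.0741 -0.0245  0.152 ]
[0.0752 0.0228 0.152 ]
```

Request:
{"op": "play_rows", "data": {"increments": [{"offset": [-3.5,1.5,0],"twist": -0.015,"grip": 0.3},{"offset": [-3.5,1.5,30],"twist": -0.015,"grip": 0.3},{"offset": [-3.5,1.5,60],"twist": -0.015,"grip": 0.3},{"offset": [-3.5,1.5,80],"twist": -0.015,"grip": 0.3},{"offset": [-3.5,1.5,80],"twist": -0.015,"grip": 0.3}]}}

```text
time: 8.37
tool_pos: [0.6227, -0.0587, 0.2218]
tool_rot: [-0.004, 0.761, 0.649, -0.003]
contact_force: [-1.2, 0.4, -3.4]
gripper_width: 0.57
```

Request:
{"op": "play_rows", "data": {"increments": [{"offset": [0,0,8],"twist": 0,"grip": 0.3},{"offset": [0,0,16],"twist": 0,"grip": 0.3},{"offset": [0,0,20],"twist": 0,"grip": 0.3},{"offset": [0,0,23],"twist": 0,"grip": 0.3},{"offset": [0,0,23],"twist": 0,"grip": 0.3}]}}

```text
time: 8.78
tool_pos: [0.6252, -0.0591, 0.2049]
tool_rot: [0.0, 0.761, 0.649, 0.0]
contact_force: [0.1, 0.6, -2.3]
gripper_width: 0.569
```

Run:
```python
from h import *
go(.6255,-.060,.204,1.413)
im,T=snap('side','s6.png')
r=manip.tip_of('long_block_center','side')
print([(w(T,d['xyz']).round(3).tolist(),round(d['p'],2)) for d in r[:2]])
u,v=[int(x) for x in proj(T,[.625,-.062,.1])]
cv2.imwrite('pics/s6c.png',cv2.resize(im[max(0,v-110):v+120,u-130:u+130],None,fx=2.4,fy=2.4))
```

```text
t 8.78 p [ 0.6252 -0.0591  0.2049] yaw 1.412 w 0.569 F [ 0.1  0.6 -2.3]
offset [-0.9  0.5  0.9] twist -0.001
[([0.626, -0.067, 0.036], 0.77), ([0.436, 0.104, 0.018], 0.47)]
```

View pics/s6c.png

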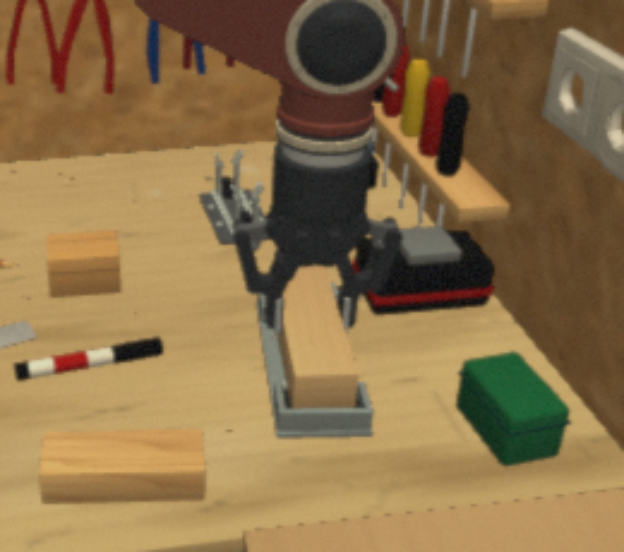

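The bar lies in the nest inside the lips. I'll lower it the last millimetre or two, let go and lift.

Request:
{"op": "play_rows", "data": {"increments": [{"offset": [0,0,2],"twist": 0,"grip": 0.3},{"offset": [0,0,2],"twist": 0,"grip": 0.3},{"offset": [0,0,2],"twist": 0,"grip": 0.9},{"offset": [0,0,2],"twist": 0,"grip": 0.9},{"offset": [0,0,2],"twist": 0,"grip": 0.9}]}}

```text
time: 9.3
tool_pos: [0.6252, -0.059, 0.2029]
tool_rot: [0.0, 0.761, 0.649, 0.0]
contact_force: [0.1, 0.0, -0.4]
gripper_width: 0.905
```

Request:
{"op": "play_rows", "data": {"increments": [{"offset": [0,0,0],"twist": 0,"grip": 0.9},{"offset": [0,0,0],"twist": 0,"grip": 0.9},{"offset": [0,0,-30],"twist": 0,"grip": 0.9},{"offset": [0,0,-70],"twist": 0,"grip": 0.9},{"offset": [0,0,-110],"twist": 0,"grip": 1}]}}

```text
time: 9.72
tool_pos: [0.6243, -0.0589, 0.312]
tool_rot: [-0.002, 0.761, 0.649, -0.001]
contact_force: [1.2, 0.7, -0.1]
gripper_width: 0.995
```

Request:
{"op": "play_rows", "data": {"increments": [{"offset": [0,0,-40],"twist": 0,"grip": 1},{"offset": [0,0,-70],"twist": 0,"grip": 1},{"offset": [0,0,-70],"twist": 0,"grip": 1}]}}

```text
time: 9.97
tool_pos: [0.6266, -0.0593, 0.3926]
tool_rot: [0.006, 0.761, 0.649, 0.005]
contact_force: [-0.3, -0.1, 1.5]
gripper_width: 1.002
```

Run:
```python
from h import *
go(.448,-.176,.33,-.118)
im,T=snap('wrist','w7.png')
for c in ('wrist','side'):
  if c=='side': im,T=snap('side')
  for n in ('long_block_center','stand_seat','middle_block_center','marker_center'):
    r=manip.tip_of(n,c)
    print(c,n,[(w(T,d['xyz']).round(3).tolist(),round(d['p'],2)) for d in r[:2]])
```

```text
t 9.97 p [ 0.6266 -0.0593  0.3926] yaw 1.412 w 1.002 F [-0.3 -0.1  1.5]
offset [-143.4 -158.9   60.3] twist 1.53
wrist long_block_center [([0.63, -0.061, 0.032], 0.64)]
wrist stand_seat [([0.448, -0.175, 0.015], 0.61)]
wrist middle_block_center [([0.449, -0.174, 0.015], 0.82)]
wrist marker_center [([0.44, -0.038, 0.011], 0.57)]
side long_block_center [([0.628, -0.066, 0.035], 0.89)]
side stand_seat [([0.623, -0.062, 0.01], 0.66), ([0.621, 0.204, 0.05], 0.16)]
side middle_block_center [([0.448, -0.173, 0.011], 0.79)]
side marker_center [([0.437, -0.035, 0.004], 0.81)]
```

View pics/w7.png

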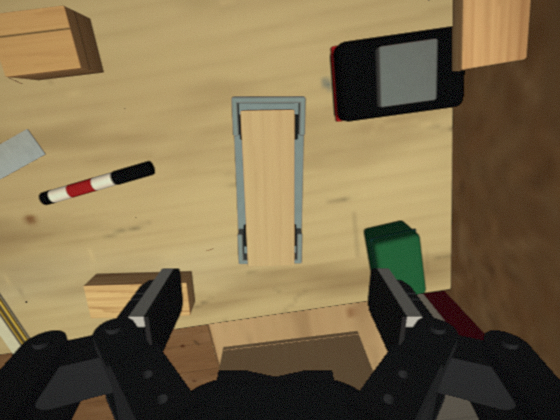

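Run:
```python
from h import *
T=manip.get_calibration('wrist')
P=np.array([ray(T,*uv,.052)[:2] for uv in ((239.5,111),(296,108.5),(301,264),(248,266))]);c=P.mean(0);d=P[:2].mean(0)-P[2:].mean(0)
print('long c',c,'len',np.linalg.norm(d),'yaw',np.arctan2(d[1],d[0]))
P=np.array([ray(T,*uv,.026)[:2] for uv in ((233,97.5),(305,96))]);m=P.mean(0);print('stand',m-.093*np.array([np.cos(1.413),np.sin(1.413)]),np.linalg.norm(P[1]-P[0]))
```

```text
long c [ 0.62069481 -0.05982206] len 0.1528836791475524 yaw 1.4511869668293658
stand [ 0.61765923 -0.06456464] 0.06842379820672821
```

The long bar sits within the nest, top face (240,110)–(300,265). Now the middle bar.

Request:
{"op": "play_rows", "data": {"increments": [{"offset": [-14,-16,0],"twist": 0.12,"grip": 1},{"offset": [-28,-32,0],"twist": 0.24,"grip": 1},{"offset": [-42,-48,0],"twist": 0.36,"grip": 1},{"offset": [-57,-64,0],"twist": 0.48,"grip": 1},{"offset": [-72,-80,0],"twist": 0.6,"grip": 1}]}}

```text
time: 10.88
tool_pos: [0.5338, -0.1178, 0.3822]
tool_rot: [-0.0, 0.92, 0.392, -0.0]
contact_force: [0.8, -0.2, 0.0]
gripper_width: 1.002
```

Request:
{"op": "play_rows", "data": {"increments": [{"offset": [0,0,0],"twist": 0.12,"grip": 1},{"offset": [0,0,0],"twist": 0.24,"grip": 1},{"offset": [0,0,0],"twist": 0.36,"grip": 1},{"offset": [0,0,0],"twist": 0.48,"grip": 1},{"offset": [0,0,0],"twist": 0.6,"grip": 1}]}}

```text
time: 11.3
tool_pos: [0.5346, -0.1175, 0.3823]
tool_rot: [-0.0, 0.995, 0.103, -0.0]
contact_force: [-0.4, 0.2, 0.2]
gripper_width: 0.996
```

Run:
```python
from h import *
go(.448,-.175,.22,-.118)
```

```text
t 11.3 p [ 0.5346 -0.1175  0.3823] yaw 0.206 w 0.996 F [-0.4  0.2  0.2]
offset [-96.4  38.6 162.4] twist 0.324
```

Request:
{"op": "play_rows", "data": {"increments": [{"offset": [-32,13,0],"twist": 0.12,"grip": 1},{"offset": [-64,26,0],"twist": 0.24,"grip": 1},{"offset": [-96,39,0],"twist": 0.31,"grip": 1},{"offset": [-96,39,35],"twist": 0.31,"grip": 1},{"offset": [-96,39,70],"twist": 0.31,"grip": 1}]}}

```text
time: 11.72
tool_pos: [0.4488, -0.1772, 0.3149]
tool_rot: [0.002, 0.999, -0.05, 0.003]
contact_force: [1.2, -0.0, -1.2]
gripper_width: 1.001
```

Request:
{"op": "play_rows", "data": {"increments": [{"offset": [0,0,30],"twist": 0,"grip": 1},{"offset": [0,0,60],"twist": 0,"grip": 1},{"offset": [0,0,92],"twist": 0,"grip": 1},{"offset": [0,0,92],"twist": 0,"grip": 1},{"offset": [0,0,92],"twist": 0,"grip": 1}]}}

```text
time: 12.13
tool_pos: [0.4482, -0.1753, 0.219]
tool_rot: [-0.001, 0.999, -0.049, -0.002]
contact_force: [0.2, -0.9, 1.1]
gripper_width: 1.001
```

Run:
```python
from h import *
go(.448,-.175,.177,-.118)
im,T=snap('wrist','w8.png')
for n in ('middle_block_center',):
    r=manip.tip_of(n,'wrist')
    print(n,[(w(T,d['xyz']).round(3).tolist(),round(d['p'],2)) for d in r[:2]])
```

```text
t 12.13 p [ 0.4482 -0.1753  0.219 ] yaw -0.098 w 1.001 F [ 0.2 -0.9  1.1]
offset [-0.  -0.2 42. ] twist 0.02
middle_block_center [([0.449, -0.174, 0.017], 0.63)]
```

View pics/w8.png

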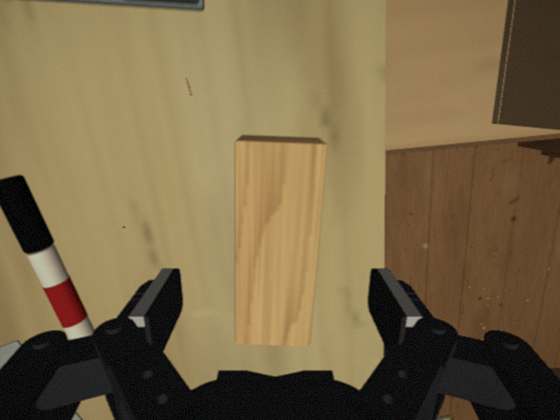

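The bar is centred between the open fingers, (281,140)–(273,344). I'll descend and grip.

Request:
{"op": "play_rows", "data": {"increments": [{"offset": [0,-1,20],"twist": 0.025,"grip": 1},{"offset": [0,-1,42],"twist": 0.025,"grip": 1},{"offset": [0,-1,42],"twist": 0.025,"grip": 1},{"offset": [0,-1,42],"twist": 0.025,"grip": 0.25},{"offset": [0,-1,42],"twist": 0.025,"grip": 0.25}]}}

```text
time: 12.65
tool_pos: [0.4502, -0.1754, 0.1811]
tool_rot: [0.001, 0.998, -0.061, 0.002]
contact_force: [0.3, 0.3, 0.1]
gripper_width: 0.748
```

Request:
{"op": "play_rows", "data": {"increments": [{"offset": [0,0,0],"twist": 0,"grip": 0.25},{"offset": [0,0,0],"twist": 0,"grip": 0.25},{"offset": [0,0,0],"twist": 0,"grip": 0.25},{"offset": [0,0,0],"twist": 0,"grip": 0.25},{"offset": [0,0,0],"twist": 0,"grip": 0.25}]}}

```text
time: 13.07
tool_pos: [0.4504, -0.1755, 0.1811]
tool_rot: [0.001, 0.998, -0.061, 0.002]
contact_force: [-0.7, -0.5, 6.8]
gripper_width: 0.512
```

Request:
{"op": "play_rows", "data": {"increments": [{"offset": [0,0,0],"twist": 0,"grip": 0.25},{"offset": [0,0,-10],"twist": 0,"grip": 0.25},{"offset": [0,0,-40],"twist": 0,"grip": 0.25},{"offset": [0,0,-80],"twist": 0,"grip": 0.25},{"offset": [0,0,-120],"twist": 0,"grip": 0.25}]}}

```text
time: 13.48
tool_pos: [0.4483, -0.1743, 0.2995]
tool_rot: [-0.001, 0.998, -0.061, -0.001]
contact_force: [0.6, -0.6, -1.0]
gripper_width: 0.513
```

Request:
{"op": "play_rows", "data": {"increments": [{"offset": [0,0,-20],"twist": 0,"grip": 0.25},{"offset": [0,0,-20],"twist": 0,"grip": 0.25}]}}

```text
time: 13.65
tool_pos: [0.4506, -0.1756, 0.3263]
tool_rot: [0.003, 0.998, -0.061, 0.006]
contact_force: [0.5, -0.2, -0.7]
gripper_width: 0.512
```

Run:
```python
from h import *
go(.626,-.063,.31,1.413)
im,T=snap('wrist','w9.png'); s,M,p=pose()
r=manip.tip_of('middle_block_center','wrist')
print([((M.T@(w(T,d['xyz'])-p)).round(4).tolist(),round(d['p'],2)) for d in r[:2]])
# far end edge search along centre column
g=cv2.GaussianBlur(cv2.cvtColor(im,cv2.COLOR_BGR2GRAY).astype(np.float32),(5,5),0)
col=g[:,265:290].mean(1); d=np.diff(col); i=np.argsort(-abs(d[60:220]))[:8]+60; print(sorted(i),d[sorted(i)].round(1))
for v in sorted(i)[:1]+sorted(i)[-1:]: print(tool_of(T,277,v,.147).round(4))
```

```text
t 13.65 p [ 0.4506 -0.1756  0.3263] yaw -0.123 w 0.512 F [ 0.5 -0.2 -0.7]
offset [ 160.1 -133.3   17.5] twist -1.536
[([-0.0006, -0.0017, 0.1627], 0.57)]
[np.int64(150), np.int64(151), np.int64(152), np.int64(153), np.int64(161), np.int64(162), np.int64(163), np.int64(164)] [-17.1 -30.4 -28.2 -12.6  16.9  26.2  22.8  11.2]
[0.0654 0.0016 0.1471]
[0.0601 0.0016 0.1471]
```

Request:
{"op": "play_rows", "data": {"increments": [{"offset": [16,-13,0],"twist": -0.12,"grip": 0.25},{"offset": [32,-27,0],"twist": -0.24,"grip": 0.25},{"offset": [48,-40,0],"twist": -0.36,"grip": 0.25},{"offset": [64,-53,0],"twist": -0.48,"grip": 0.25},{"offset": [80,-67,0],"twist": -0.6,"grip": 0.25}]}}

```text
time: 14.17
tool_pos: [0.5365, -0.1173, 0.3157]
tool_rot: [-0.001, 0.971, 0.239, -0.002]
contact_force: [0.0, -0.3, -0.3]
gripper_width: 0.512
```

Run:
```python
from h import *
go(.626,-.0635,.31,1.413)
```

```text
t 14.17 p [ 0.5365 -0.1173  0.3157] yaw 0.483 w 0.512 F [ 0.  -0.3 -0.3]
offset [104.2  -6.1   5.3] twist -0.93
```

Request:
{"op": "play_rows", "data": {"increments": [{"offset": [22,-1,0],"twist": -0.12,"grip": 0.25},{"offset": [44,-2,0],"twist": -0.24,"grip": 0.25},{"offset": [66,-4,0],"twist": -0.36,"grip": 0.25},{"offset": [88,-5,0],"twist": -0.48,"grip": 0.25},{"offset": [104,-6,0],"twist": -0.6,"grip": 0.25}]}}

```text
time: 14.58
tool_pos: [0.6267, -0.0639, 0.3154]
tool_rot: [-0.002, 0.857, 0.516, -0.002]
contact_force: [-0.1, 0.3, -1.0]
gripper_width: 0.512
```

Request:
{"op": "play_rows", "data": {"increments": [{"offset": [0,0,0],"twist": -0.12,"grip": 0.25},{"offset": [0,0,0],"twist": -0.24,"grip": 0.25},{"offset": [0,0,0],"twist": -0.33,"grip": 0.25},{"offset": [0,0,25],"twist": -0.33,"grip": 0.25},{"offset": [0,0,25],"twist": -0.33,"grip": 0.25}]}}

```text
time: 15.0
tool_pos: [0.6241, -0.0645, 0.2867]
tool_rot: [-0.005, 0.763, 0.647, -0.004]
contact_force: [-0.5, 0.8, -2.1]
gripper_width: 0.513
```

Request:
{"op": "play_rows", "data": {"increments": [{"offset": [0,0,0],"twist": 0,"grip": 0.25},{"offset": [0,0,0],"twist": 0,"grip": 0.25}]}}

```text
time: 15.17
tool_pos: [0.6259, -0.0649, 0.2923]
tool_rot: [-0.001, 0.763, 0.647, -0.001]
contact_force: [0.7, 0.1, -0.4]
gripper_width: 0.515
```

Run:
```python
from h import *
go(.626,-.0635,.233,1.413)
im,T=snap('wrist','w10.png')
for c in ('wrist','side'):
  if c=='side': im,T=snap('side')
  for n in ('long_block_center','middle_block_center'):
    r=manip.tip_of(n,c)
    print(c,n,[(w(T,d['xyz']).round(3).tolist(),round(d['p'],2)) for d in r[:2]])
```

```text
t 15.17 p [ 0.6259 -0.0649  0.2923] yaw 1.407 w 0.515 F [ 0.7  0.1 -0.4]
offset [ 1.4  0.1 59.3] twist -0.006
wrist long_block_center []
wrist middle_block_center [([0.624, -0.066, 0.125], 0.92), ([0.757, -0.175, 0.025], 0.38)]
side long_block_center [([0.628, -0.068, 0.033], 0.7)]
side middle_block_center [([0.627, -0.065, 0.126], 0.83)]
```

View pics/w10.png

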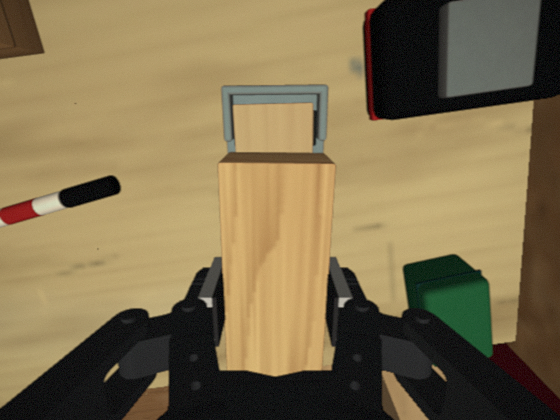

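The long bar's far end is at (235–313,104) and the held middle bar's top edge is at (219–335,164).

Run:
```python
from h import *
T=manip.get_calibration('wrist');s,M,p=pose()
for uv,z in (((235,104),.052),((313,103),.052),((219,164),p[2]-.151),((335,164),p[2]-.151)): print((M.T@(ray(T,*uv,z)-p)).round(4))
```

```text
[ 0.0795 -0.0248  0.2426]
[0.0801 0.0238 0.2426]
[ 0.0579 -0.0208  0.151 ]
[0.058  0.0225 0.151 ]
```

Alignment agrees to about 2 mm. I'll lower it.

Request:
{"op": "play_rows", "data": {"increments": [{"offset": [1.5,-1,20],"twist": 0,"grip": 0.25},{"offset": [1.5,-1,40],"twist": 0,"grip": 0.25},{"offset": [1.5,-1,48],"twist": 0,"grip": 0.25},{"offset": [1.5,-1,53],"twist": 0,"grip": 0.25},{"offset": [1.5,-1,56],"twist": 0,"grip": 0.25}]}}

```text
time: 15.88
tool_pos: [0.6256, -0.0634, 0.2373]
tool_rot: [-0.0, 0.763, 0.647, -0.0]
contact_force: [-0.6, -0.4, -0.5]
gripper_width: 0.511
```

Request:
{"op": "play_rows", "data": {"increments": [{"offset": [0,0,1],"twist": 0,"grip": 0.25},{"offset": [0,0,2],"twist": 0,"grip": 0.25},{"offset": [0,0,2],"twist": 0,"grip": 0.25},{"offset": [0,0,2],"twist": 0,"grip": 0.25}]}}

```text
time: 16.22
tool_pos: [0.626, -0.0635, 0.2367]
tool_rot: [0.001, 0.763, 0.647, 0.0]
contact_force: [0.5, 0.3, -1.1]
gripper_width: 0.51
```

Run:
```python
from h import *
go(.626,-.0635,.233,1.413)
im,T=snap('side')
for n in names[:2]:
  r=manip.tip_of(n,'side'); print([(w(T,d['xyz']).round(3).tolist(),round(d['p'],2)) for d in r[:2]])
```

```text
t 16.22 p [ 0.626  -0.0635  0.2367] yaw 1.407 w 0.51 F [ 0.5  0.3 -1.1]
offset [-0.  -0.   3.7] twist -0.006
[([0.628, -0.066, 0.037], 0.8)]
[([0.627, -0.063, 0.069], 0.78), ([0.627, -0.064, 0.013], 0.5)]
```

Request:
{"op": "play_rows", "data": {"increments": [{"offset": [0,0,1],"twist": 0,"grip": 0.25},{"offset": [0,0,2],"twist": 0,"grip": 0.25},{"offset": [0,0,3],"twist": 0,"grip": 0.25},{"offset": [0,0,3],"twist": 0,"grip": 0.25}]}}

```text
time: 16.7
tool_pos: [0.6258, -0.0634, 0.2332]
tool_rot: [0.0, 0.763, 0.647, 0.0]
contact_force: [-0.9, 0.3, 2.7]
gripper_width: 0.517
```

Request:
{"op": "play_rows", "data": {"increments": [{"offset": [0,0,0.7],"twist": 0,"grip": 0.25},{"offset": [0,0,0.7],"twist": 0,"grip": 0.25}]}}

```text
time: 16.87
tool_pos: [0.6259, -0.0635, 0.2332]
tool_rot: [0.0, 0.763, 0.647, -0.0]
contact_force: [-2.1, -0.7, 6.7]
gripper_width: 0.515
```

Contact is felt at the expected height, so I'll release, lift and check.

Request:
{"op": "play_rows", "data": {"increments": [{"offset": [0,0,0],"twist": 0,"grip": 0.9},{"offset": [0,0,0],"twist": 0,"grip": 0.9},{"offset": [0,0,0],"twist": 0,"grip": 0.9},{"offset": [0,0,0],"twist": 0,"grip": 0.9},{"offset": [0,0,0],"twist": 0,"grip": 0.9}]}}

```text
time: 17.28
tool_pos: [0.6256, -0.0634, 0.2317]
tool_rot: [-0.0, 0.763, 0.647, -0.0]
contact_force: [0.0, 0.9, 0.2]
gripper_width: 0.904
```

Request:
{"op": "play_rows", "data": {"increments": [{"offset": [0,0,-30],"twist": 0,"grip": 1},{"offset": [0,0,-70],"twist": 0,"grip": 1},{"offset": [0,0,-110],"twist": 0,"grip": 1},{"offset": [0,0,-150],"twist": 0,"grip": 1},{"offset": [0,0,-150],"twist": 0,"grip": 1}]}}

```text
time: 17.7
tool_pos: [0.6275, -0.0637, 0.3934]
tool_rot: [0.007, 0.763, 0.647, 0.005]
contact_force: [1.5, -0.8, 1.7]
gripper_width: 1.001
```

Run:
```python
from h import *
go(.4425,.102,.39,-.045)
im,T=snap('wrist','w11.png')
for c in ('wrist','side'):
  if c=='side': im,T=snap('side')
  for n in names[:4]+['clip_seat']:
    r=manip.tip_of(n,c)
    print(c,n,[(w(T,d['xyz']).round(3).tolist(),round(d['p'],2)) for d in r[:2]])
```

```text
t 17.7 p [ 0.6275 -0.0637  0.3934] yaw 1.407 w 1.001 F [ 1.5 -0.8  1.7]
offset [ 133.4 -209.6   -0.3] twist 1.452
wrist long_block_center []
wrist middle_block_center [([0.625, -0.066, 0.07], 0.75)]
wrist short_block_center [([0.443, 0.105, 0.022], 0.86)]
wrist marker_center [([0.441, -0.036, 0.007], 0.72)]
wrist clip_seat []
side long_block_center [([0.628, -0.064, 0.035], 0.72), ([0.622, 0.204, 0.037], 0.18)]
side middle_block_center []
side short_block_center [([0.441, 0.1, 0.021], 0.86), ([0.627, -0.063, 0.066], 0.72)]
side marker_center [([0.44, -0.033, 0.005], 0.74)]
side clip_seat [([0.622, 0.206, 0.034], 0.92)]
```

View pics/w11.png

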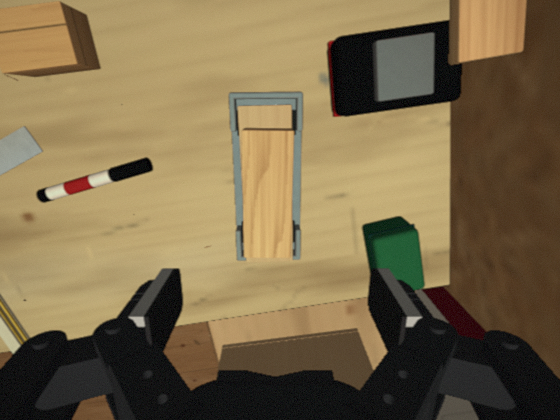

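The middle bar is centred on the long one, top (242,128)–(295,258). On to the short block.

Request:
{"op": "play_rows", "data": {"increments": [{"offset": [13,-21,0],"twist": 0.12,"grip": 1},{"offset": [26,-42,0],"twist": 0.24,"grip": 1},{"offset": [39,-63,0],"twist": 0.36,"grip": 1},{"offset": [52,-84,0],"twist": 0.48,"grip": 1},{"offset": [66,-105,0],"twist": 0.6,"grip": 1}]}}

```text
time: 18.72
tool_pos: [0.5319, 0.0194, 0.3818]
tool_rot: [-0.0, 0.921, 0.39, -0.0]
contact_force: [-0.6, -0.5, 0.9]
gripper_width: 0.998
```

Request:
{"op": "play_rows", "data": {"increments": [{"offset": [-1,-25,0],"twist": 0.12,"grip": 1},{"offset": [-2,-50,0],"twist": 0.24,"grip": 1},{"offset": [-3,-75,0],"twist": 0.36,"grip": 1},{"offset": [-4,-100,0],"twist": 0.48,"grip": 1},{"offset": [-4,-124,0],"twist": 0.6,"grip": 1}]}}

```text
time: 19.13
tool_pos: [0.4394, 0.1024, 0.382]
tool_rot: [-0.0, 0.995, 0.1, 0.0]
contact_force: [0.8, 0.6, 0.1]
gripper_width: 1.0
```

Request:
{"op": "play_rows", "data": {"increments": [{"offset": [0,0,0],"twist": 0.12,"grip": 1},{"offset": [0,0,30],"twist": 0.24,"grip": 1},{"offset": [0,0,65],"twist": 0.25,"grip": 1},{"offset": [0,0,80],"twist": 0.25,"grip": 1},{"offset": [0,0,80],"twist": 0.25,"grip": 1}]}}

```text
time: 19.55
tool_pos: [0.4386, 0.1017, 0.2973]
tool_rot: [0.0, 1.0, -0.021, -0.004]
contact_force: [-0.6, 0.3, -1.6]
gripper_width: 0.997
```

Run:
```python
from h import *
im,T=snap('wrist','w12.png'); s,M,p=pose()
r=manip.tip_of('short_block_center','wrist')
print([(w(T,d['xyz']).round(4).tolist(),(M.T@(w(T,d['xyz'])-p)).round(4).tolist(),round(d['p'],2)) for d in r[:2]])
go(.4425,.102,.19,-.045)
```

```text
[([0.4423, 0.1045, 0.0248], [0.0038, -0.003, 0.2751], 0.72)]
t 19.65 p [0.4405 0.1017 0.3021] yaw -0.043 w 0.997 F [0.1 0.6 1.1]
offset [  2.1  -0.4 112.1] twist 0.002
```

Request:
{"op": "play_rows", "data": {"increments": [{"offset": [2,-2,35],"twist": 0,"grip": 1},{"offset": [2,-2,70],"twist": 0,"grip": 1},{"offset": [2,-2,100],"twist": 0,"grip": 1},{"offset": [2,-2,112],"twist": 0,"grip": 1},{"offset": [2,-2,112],"twist": 0,"grip": 1}]}}

```text
time: 20.07
tool_pos: [0.4421, 0.1035, 0.1885]
tool_rot: [0.0, 1.0, -0.022, -0.002]
contact_force: [-0.9, 0.8, 0.4]
gripper_width: 1.0
```

Request:
{"op": "play_rows", "data": {"increments": [{"offset": [0,0,0],"twist": 0,"grip": 1},{"offset": [0,0,0],"twist": 0,"grip": 0.3},{"offset": [0,0,0],"twist": 0,"grip": 0.3},{"offset": [0,0,0],"twist": 0,"grip": 0.3},{"offset": [0,0,0],"twist": 0,"grip": 0.3}]}}

```text
time: 20.48
tool_pos: [0.4438, 0.1037, 0.1923]
tool_rot: [-0.0, 1.0, -0.021, 0.002]
contact_force: [-0.9, 0.8, 4.8]
gripper_width: 0.568
```

Request:
{"op": "play_rows", "data": {"increments": [{"offset": [0,0,0],"twist": 0,"grip": 0.3},{"offset": [0,0,0],"twist": 0,"grip": 0.3},{"offset": [0,0,0],"twist": 0,"grip": 0.3}]}}

```text
time: 20.73
tool_pos: [0.4439, 0.1037, 0.1923]
tool_rot: [-0.0, 1.0, -0.021, 0.002]
contact_force: [0.4, 0.6, 6.2]
gripper_width: 0.572
```

Request:
{"op": "play_rows", "data": {"increments": [{"offset": [0,0,-10],"twist": 0,"grip": 0.3},{"offset": [0,0,-40],"twist": 0,"grip": 0.3},{"offset": [0,0,-80],"twist": 0,"grip": 0.3},{"offset": [0,0,-120],"twist": 0,"grip": 0.3},{"offset": [0,0,-150],"twist": 0,"grip": 0.3}]}}

```text
time: 21.15
tool_pos: [0.4424, 0.1037, 0.344]
tool_rot: [-0.0, 1.0, -0.021, 0.002]
contact_force: [1.1, 0.5, -0.8]
gripper_width: 0.572
```

Request:
{"op": "play_rows", "data": {"increments": [{"offset": [0,0,0],"twist": 0,"grip": 0.3},{"offset": [0,0,0],"twist": 0,"grip": 0.3}]}}

```text
time: 21.32
tool_pos: [0.443, 0.1037, 0.3433]
tool_rot: [-0.0, 1.0, -0.021, 0.003]
contact_force: [-0.6, -0.2, -2.0]
gripper_width: 0.576
```

Run:
```python
from h import *
im,T=snap('wrist','w13.png'); s,M,p=pose()
r=manip.tip_of('short_block_center','wrist')
print([(w(T,d['xyz']).round(4).tolist(),(M.T@(w(T,d['xyz'])-p)).round(4).tolist(),round(d['p'],2)) for d in r[:2]])
g=cv2.GaussianBlur(cv2.cvtColor(im,cv2.COLOR_BGR2GRAY).astype(np.float32),(5,5),0)
d=np.diff(g[:,255:300].mean(1)); i=np.sort(np.argsort(-abs(d[60:330]))[:10]+60); print(i,d[i].round(1))
for v in i[::3]: print(v,tool_of(T,277,v+.5,.146).round(4))
go(.626,-.0635,.36,1.41)
```

```text
[([0.4396, 0.1063, 0.1727], [-0.0031, -0.0025, 0.168], 0.65)]
[195 196 197 198 215 224 225 226 227 228] [-16.3 -29.3 -27.5 -13.1   5.2   6.1  15.8  21.3  16.1   6.6]
195 [4.770e-02 1.000e-04 1.459e-01]
198 [4.650e-02 1.000e-04 1.459e-01]
225 [0.0354 0.0002 0.1459]
228 [0.0342 0.0002 0.1459]
t 21.42 p [0.442  0.1036 0.3391] yaw -0.043 w 0.57 F [-0.8 -0.1 -2.2]
offset [191.  159.1 -21.2] twist -1.453
```

Request:
{"op": "play_rows", "data": {"increments": [{"offset": [19,16,0],"twist": -0.12,"grip": 0.3},{"offset": [38,32,0],"twist": -0.24,"grip": 0.3},{"offset": [57,48,0],"twist": -0.36,"grip": 0.3},{"offset": [76,64,0],"twist": -0.48,"grip": 0.3},{"offset": [95,80,0],"twist": -0.6,"grip": 0.3}]}}

```text
time: 21.83
tool_pos: [0.534, 0.0188, 0.3371]
tool_rot: [-0.001, 0.961, 0.278, -0.002]
contact_force: [0.5, -0.7, -0.9]
gripper_width: 0.571
```

Run:
```python
from h import *
go(.626,-.064,.34,1.41)
```

```text
t 21.83 p [0.534  0.0188 0.3371] yaw 0.563 w 0.571 F [ 0.5 -0.7 -0.9]
offset [ 33.6 119.1  -3.4] twist -0.847
```

Request:
{"op": "play_rows", "data": {"increments": [{"offset": [7,24,0],"twist": -0.12,"grip": 0.3},{"offset": [13,48,0],"twist": -0.24,"grip": 0.3},{"offset": [20,72,0],"twist": -0.36,"grip": 0.3},{"offset": [27,96,0],"twist": -0.48,"grip": 0.3},{"offset": [33,119,0],"twist": -0.6,"grip": 0.3}]}}

```text
time: 22.25
tool_pos: [0.6251, -0.0648, 0.3367]
tool_rot: [-0.002, 0.836, 0.549, -0.002]
contact_force: [0.7, 0.5, -0.6]
gripper_width: 0.575
```

Request:
{"op": "play_rows", "data": {"increments": [{"offset": [0,0,0],"twist": -0.12,"grip": 0.3},{"offset": [0,0,0],"twist": -0.24,"grip": 0.3},{"offset": [0,0,0],"twist": -0.245,"grip": 0.3},{"offset": [0,0,20],"twist": -0.245,"grip": 0.3},{"offset": [0,0,20],"twist": -0.245,"grip": 0.3}]}}

```text
time: 22.67
tool_pos: [0.6233, -0.0635, 0.3146]
tool_rot: [-0.004, 0.765, 0.644, -0.003]
contact_force: [-1.1, 0.2, -2.2]
gripper_width: 0.576
```

Request:
{"op": "play_rows", "data": {"increments": [{"offset": [0,0,0],"twist": 0,"grip": 0.3},{"offset": [0,0,0],"twist": 0,"grip": 0.3}]}}

```text
time: 22.83
tool_pos: [0.6246, -0.0637, 0.3193]
tool_rot: [-0.001, 0.765, 0.645, -0.001]
contact_force: [-0.1, 0.1, -0.6]
gripper_width: 0.569
```

Run:
```python
from h import *
im,T=snap('wrist','w14.png'); s,M,p=pose()
for n in names[:3]:
  r=manip.tip_of(n,'wrist'); print(n,[((M.T@(w(T,d['xyz'])-p)).round(4).tolist(),round(d['p'],2)) for d in r[:2]])
im2,T2=snap('side','s14.png')
for n in names[:3]:
  r=manip.tip_of(n,'side'); print(n,[(w(T2,d['xyz']).round(4).tolist(),round(d['p'],2)) for d in r[:2]])
go(.626,-.064,.274,1.41)
g=cv2.GaussianBlur(cv2.cvtColor(im,cv2.COLOR_BGR2GRAY).astype(np.float32),(3,3),0)
d=np.diff(g[:,262:290].mean(1)); i=[k for k in range(50,300) if abs(d[k])>5 and abs(d[k])==abs(d[k-3:k+4]).max()]
for v in i: print(v,d[v].round(1),'long',tool_of(T,275,v+.5,p[2]-.052)[0].round(4),'mid',tool_of(T,275,v+.5,p[2]-.082)[0].round(4),'short',tool_of(T,275,v+.5,.148)[0].round(4))
```

```text
long_block_center []
middle_block_center [([-0.0055, -0.1888, 0.314], 0.39)]
short_block_center [([0.0013, -0.0013, 0.1715], 0.76)]
long_block_center [([0.6248, -0.0672, 0.0339], 0.72), ([0.2691, 0.2977, 0.0181], 0.25)]
middle_block_center []
short_block_center [([0.6227, -0.0687, 0.1491], 0.83)]
t 23.23 p [ 0.6251 -0.0639  0.3205] yaw 1.402 w 0.571 F [-0.4  0.5 -1. ]
offset [ 0.1  0.9 46.5] twist -0.008
87 -23.4 long 0.0905 mid 0.0891 short 0.0847
97 15.7 long 0.084 mid 0.0834 short 0.0815
105 17.6 long 0.0788 mid 0.0788 short 0.079
134 -41.4 long 0.059 mid 0.0616 short 0.0693
138 36.2 long 0.0562 mid 0.0591 short 0.0679
196 -39.9 long 0.013 mid 0.0214 short 0.0467
215 6.2 long -0.0022 mid 0.0081 short 0.0393
226 32.5 long -0.0113 mid 0.0002 short 0.0348
```

Far-edge measurements in the tool frame put the long bar at −1 mm, the middle at −1 mm and the short at 0, so everything lines up. I'll lower the short block.

Request:
{"op": "play_rows", "data": {"increments": [{"offset": [-0.5,1,20],"twist": -0.01,"grip": 0.3},{"offset": [-0.5,1,35],"twist": -0.01,"grip": 0.3},{"offset": [-0.5,1,41],"twist": -0.01,"grip": 0.3},{"offset": [-0.5,1,43],"twist": -0.01,"grip": 0.3},{"offset": [-0.5,1,43],"twist": -0.01,"grip": 0.3}]}}

```text
time: 23.65
tool_pos: [0.6258, -0.0646, 0.2766]
tool_rot: [-0.0, 0.761, 0.649, -0.0]
contact_force: [-0.5, -0.1, -1.1]
gripper_width: 0.572
```

Request:
{"op": "play_rows", "data": {"increments": [{"offset": [0,0,0.5],"twist": 0,"grip": 0.3},{"offset": [0,0,1],"twist": 0,"grip": 0.3},{"offset": [0,0,1.5],"twist": 0,"grip": 0.3},{"offset": [0,0,2],"twist": 0,"grip": 0.3},{"offset": [0,0,2],"twist": 0,"grip": 0.3}]}}

```text
time: 24.07
tool_pos: [0.626, -0.0646, 0.2754]
tool_rot: [0.0, 0.761, 0.649, 0.0]
contact_force: [-0.0, -0.8, -1.4]
gripper_width: 0.575
```

Request:
{"op": "play_rows", "data": {"increments": [{"offset": [0,0,0.7],"twist": 0,"grip": 0.3},{"offset": [0,0,1.4],"twist": 0,"grip": 0.3},{"offset": [0,0,2],"twist": 0,"grip": 0.3},{"offset": [0,0,2],"twist": 0,"grip": 0.3}]}}

```text
time: 24.4
tool_pos: [0.6261, -0.0647, 0.2743]
tool_rot: [0.0, 0.761, 0.649, 0.0]
contact_force: [-3.5, 0.2, 5.6]
gripper_width: 0.576
```

Contact. Release and lift.

Request:
{"op": "play_rows", "data": {"increments": [{"offset": [0,0,0],"twist": 0,"grip": 0.9},{"offset": [0,0,0],"twist": 0,"grip": 0.9},{"offset": [0,0,0],"twist": 0,"grip": 0.9},{"offset": [0,0,0],"twist": 0,"grip": 0.9},{"offset": [0,0,0],"twist": 0,"grip": 0.9}]}}

```text
time: 24.82
tool_pos: [0.6259, -0.0646, 0.2728]
tool_rot: [-0.0, 0.761, 0.649, -0.0]
contact_force: [0.1, -0.6, -1.0]
gripper_width: 0.901
```

Request:
{"op": "play_rows", "data": {"increments": [{"offset": [0,0,-20],"twist": 0,"grip": 1},{"offset": [0,0,-50],"twist": 0,"grip": 1},{"offset": [0,0,-80],"twist": 0,"grip": 1},{"offset": [0,0,-110],"twist": 0,"grip": 1},{"offset": [0,0,-110],"twist": 0,"grip": 1}]}}

```text
time: 25.23
tool_pos: [0.6274, -0.0649, 0.3915]
tool_rot: [0.005, 0.761, 0.649, 0.004]
contact_force: [-0.0, 1.0, 2.0]
gripper_width: 1.002
```

Run:
```python
from h import *
for c in ('wrist','side'):
  im,T=snap(c,c+'15.png')
  for n in names[:4]:
    r=manip.tip_of(n,c); print(c,n,[(w(T,d['xyz']).round(3).tolist(),round(d['p'],2)) for d in r[:2]])
go(.4385,-.0355,.38,.09)
im=cv2.imread('pics/wrist15.png');im2=cv2.imread('pics/side15.png')
u,v=[int(x) for x in proj(T,[.625,-.062,.06])]
cv2.imwrite('pics/z15.png',np.hstack([cv2.resize(im[60:300,190:350],(400,600)),cv2.resize(im2[v-90:v+90,u-60:u+60],(400,600))]))
```

```text
wrist long_block_center []
wrist middle_block_center []
wrist short_block_center [([0.625, -0.066, 0.102], 0.86)]
wrist marker_center [([0.441, -0.035, 0.006], 0.93)]
side long_block_center [([0.629, -0.067, 0.038], 0.94)]
side middle_block_center [([0.629, -0.064, 0.064], 0.97)]
side short_block_center [([0.622, -0.07, 0.103], 0.93), ([0.44, -0.035, 0.005], 0.18)]
side marker_center [([0.437, -0.034, 0.006], 0.75)]
t 25.73 p [ 0.6257 -0.0646  0.3818] yaw 1.412 w 1.002 F [-0.5  0.4  0.5]
offset [  -0.9 -189.5    2.2] twist 1.322
```

View pics/z15.png

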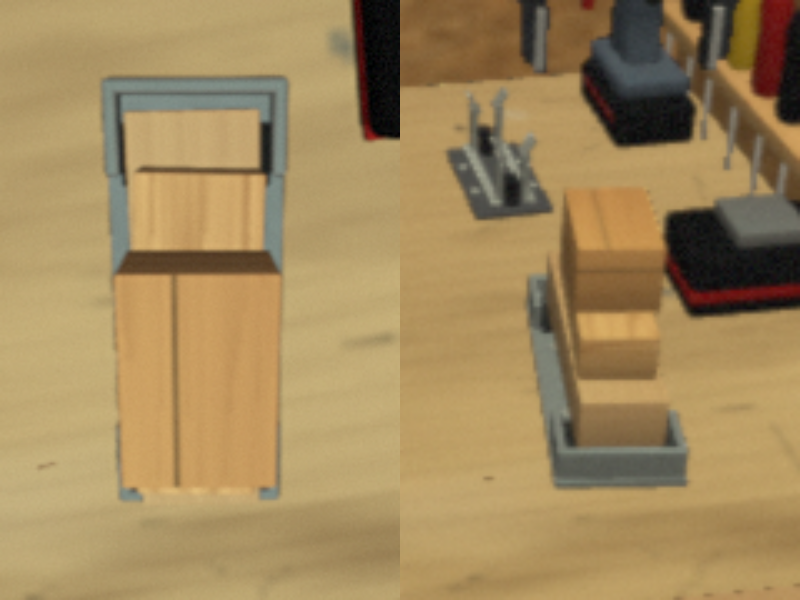

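The stack is straight: short on middle on long, inside the lips. Now the marker.

Request:
{"op": "play_rows", "data": {"increments": [{"offset": [0,-30,0],"twist": 0.12,"grip": 1},{"offset": [0,-60,0],"twist": 0.24,"grip": 1},{"offset": [0,-90,0],"twist": 0.36,"grip": 1},{"offset": [0,-120,0],"twist": 0.48,"grip": 1},{"offset": [0,-150,0],"twist": 0.6,"grip": 1}]}}

```text
time: 26.15
tool_pos: [0.4764, -0.0406, 0.3824]
tool_rot: [-0.0, 0.92, 0.392, -0.0]
contact_force: [-0.6, 0.3, 0.1]
gripper_width: 1.001
```

Request:
{"op": "play_rows", "data": {"increments": [{"offset": [-5,-5,0],"twist": 0.12,"grip": 1},{"offset": [-10,-10,0],"twist": 0.24,"grip": 1},{"offset": [-15,-20,0],"twist": 0.36,"grip": 1},{"offset": [-20,-30,0],"twist": 0.48,"grip": 0.7},{"offset": [-20,-30,0],"twist": 0.6,"grip": 0.7}]}}

```text
time: 26.57
tool_pos: [0.441, -0.0343, 0.3826]
tool_rot: [-0.0, 0.995, 0.103, -0.0]
contact_force: [0.6, -0.1, 0.2]
gripper_width: 0.755
```

Run:
```python
from h import *
go(.439,-.0355,.26,.09)
```

```text
t 26.57 p [ 0.441  -0.0343  0.3826] yaw 0.206 w 0.755 F [ 0.6 -0.1  0.2]
offset [ -2.1   0.8 122.6] twist 0.116
```

Request:
{"op": "play_rows", "data": {"increments": [{"offset": [-2,0,30],"twist": 0.1,"grip": 0.7},{"offset": [-2,0,60],"twist": 0.11,"grip": 0.7},{"offset": [-2,0,90],"twist": 0.11,"grip": 0.7},{"offset": [-2,0,120],"twist": 0.11,"grip": 0.7},{"offset": [-2,0,130],"twist": 0.11,"grip": 0.7}]}}

```text
time: 26.98
tool_pos: [0.4382, -0.0347, 0.2482]
tool_rot: [-0.001, 0.999, 0.051, -0.004]
contact_force: [-1.2, 0.4, -1.4]
gripper_width: 0.698
```

Request:
{"op": "play_rows", "data": {"increments": [{"offset": [0,0,0],"twist": 0,"grip": 0.7},{"offset": [0,0,0],"twist": 0,"grip": 0.7},{"offset": [0,0,0],"twist": 0,"grip": 0.7}]}}

```text
time: 27.23
tool_pos: [0.4413, -0.0354, 0.2552]
tool_rot: [0.001, 0.999, 0.051, 0.002]
contact_force: [-0.3, -0.5, -0.3]
gripper_width: 0.702
```

Run:
```python
from h import *
im,T=snap('wrist','w16.png'); s,M,p=pose()
r=manip.tip_of('marker_center','wrist'); print([(w(T,d['xyz']).round(4).tolist(),(M.T@(w(T,d['xyz'])-p)).round(4).tolist(),round(d['p'],2)) for d in r[:2]])
go(.439,-.0355,.175,.09)
# marker axis: find the black/white/red pixels against bench in a band between the fingers
hsv=cv2.cvtColor(im,cv2.COLOR_BGR2HSV)
b=im.astype(int)
mask=((b.max(2)<60)|((hsv[...,1]<40)&(b.min(2)>150))|((hsv[...,1]>150)&((hsv[...,0]<8)|(hsv[...,0]>172)))).astype(np.uint8)
mask[260:]=0
n,l,st,ce=cv2.connectedComponentsWithStats(cv2.morphologyEx(mask,cv2.MORPH_CLOSE,np.ones((9,9),np.uint8)))
for k in range(1,n):
    if st[k,4]>300:
        ys,xs=np.where(l==k); print(st[k],ce[k].round(1),cv2.fitLine(np.c_[xs,ys].astype(np.float32),cv2.DIST_HUBER,0,.01,.01).ravel().round(3))
```

```text
[([0.4376, -0.0387, 0.0091], [-0.005, 0.0025, 0.2463], 0.98)]
t 27.33 p [ 0.4413 -0.0354  0.2554] yaw 0.102 w 0.697 F [-0.2  0.1 -0.4]
offset [-2.6 -0.3 80.4] twist 0.012
[ 365    0  137   35 1260] [452.1  17.3] [9.78000e-01 2.07000e-01 4.50795e+02 1.74420e+01]
[ 258  136   24  124 2258] [270.7 191.7] [2.60000e-02 1.00000e+00 2.70859e+02 1.95059e+02]
```

Run:
```python
from h import *
T=manip.get_calibration('wrist'); s,M,p=pose()
a,b=[tool_of(T,270.86+.026*(v-195),v,p[2]-.012) for v in (136,258)]
print(a,b,np.arctan2(a[1]-b[1],a[0]-b[0]),'centre x by far end',a[0]-.0655)
```

```text
[ 0.05951667 -0.00403971  0.24362152] [-0.02732819 -0.00213977  0.2432794 ] -0.021873926745527333 centre x by far end -0.005983327784462547
```

Request:
{"op": "play_rows", "data": {"increments": [{"offset": [-5.5,0,25],"twist": -0.02,"grip": 0.7},{"offset": [-5.5,0,50],"twist": -0.02,"grip": 0.7},{"offset": [-5.5,0,70],"twist": -0.02,"grip": 0.7},{"offset": [-5.5,0,79],"twist": -0.02,"grip": 0.7},{"offset": [-5.5,0,79],"twist": -0.02,"grip": 0.7}]}}

```text
time: 27.75
tool_pos: [0.4343, -0.0356, 0.1729]
tool_rot: [-0.0, 0.998, 0.061, -0.001]
contact_force: [-0.2, -0.3, -0.1]
gripper_width: 0.703
```

Request:
{"op": "play_rows", "data": {"increments": [{"offset": [0,0,0],"twist": 0,"grip": 0.7},{"offset": [0,0,0],"twist": 0,"grip": 0.4},{"offset": [0,0,0],"twist": 0,"grip": 0.2},{"offset": [0,0,0],"twist": 0,"grip": 0.05},{"offset": [0,0,0],"twist": 0,"grip": 0.05}]}}

```text
time: 28.17
tool_pos: [0.4356, -0.0359, 0.1755]
tool_rot: [0.0, 0.998, 0.061, 0.001]
contact_force: [-0.9, 0.5, 0.4]
gripper_width: 0.171
```

Request:
{"op": "play_rows", "data": {"increments": [{"offset": [0,0,0],"twist": 0,"grip": 0.05},{"offset": [0,0,0],"twist": 0,"grip": 0.05},{"offset": [0,0,0],"twist": 0,"grip": 0.05},{"offset": [0,0,0],"twist": 0,"grip": 0.05}]}}

```text
time: 28.5
tool_pos: [0.4357, -0.0359, 0.1754]
tool_rot: [0.0, 0.998, 0.061, 0.001]
contact_force: [-1.0, -0.0, 6.1]
gripper_width: 0.172
```

Request:
{"op": "play_rows", "data": {"increments": [{"offset": [0,0,-10],"twist": 0,"grip": 0.05},{"offset": [0,0,-40],"twist": 0,"grip": 0.05},{"offset": [0,0,-80],"twist": 0,"grip": 0.05},{"offset": [0,0,-120],"twist": 0,"grip": 0.05},{"offset": [0,0,-150],"twist": 0,"grip": 0.05}]}}

```text
time: 28.92
tool_pos: [0.4347, -0.0357, 0.3277]
tool_rot: [0.0, 0.998, 0.061, 0.002]
contact_force: [1.2, -0.6, 0.0]
gripper_width: 0.171
```

Request:
{"op": "play_rows", "data": {"increments": [{"offset": [0,0,0],"twist": 0,"grip": 0.05},{"offset": [0,0,0],"twist": 0,"grip": 0.05}]}}

```text
time: 29.08
tool_pos: [0.4353, -0.0358, 0.3269]
tool_rot: [0.001, 0.998, 0.061, 0.003]
contact_force: [0.1, -0.4, -1.2]
gripper_width: 0.173
```

Run:
```python
from h import *
im,T=snap('wrist','w17.png'); s,M,p=pose()
r=manip.tip_of('marker_center','wrist'); print([((M.T@(w(T,d['xyz'])-p)).round(4).tolist(),round(d['p'],2)) for d in r[:2]])
g=cv2.GaussianBlur(cv2.cvtColor(im,cv2.COLOR_BGR2GRAY).astype(np.float32),(3,3),0)
d=np.diff(g[:,272:282].mean(1)); i=[k for k in range(80,300) if abs(d[k])>8 and abs(d[k])==abs(d[k-3:k+4]).max()]
for v in i: print(v,d[v].round(1),tool_of(T,277,v+.5,.160)[0].round(4))
go(.622,.204,.31,1.588)
im,T=snap('side'); print(ray(T,352,196,0).round(3))
```

```text
[]
136 -54.2 0.0686
244 42.1 0.0211
290 -51.4 -0.0024
t 29.18 p [ 0.4343 -0.0356  0.3231] yaw 0.122 w 0.172 F [-0.5  0.1 -0.5]
offset [ 215.5 -215.    12.9] twist -1.466
[0.768 0.3   0.   ]
```

Request:
{"op": "play_rows", "data": {"increments": [{"offset": [22,-22,0],"twist": -0.12,"grip": 0.05},{"offset": [43,-43,0],"twist": -0.24,"grip": 0.05},{"offset": [65,-65,0],"twist": -0.36,"grip": 0.05},{"offset": [86,-86,0],"twist": -0.48,"grip": 0.05},{"offset": [108,-108,0],"twist": -0.6,"grip": 0.05}]}}

```text
time: 29.65
tool_pos: [0.5288, 0.0858, 0.3213]
tool_rot: [-0.001, 0.935, 0.356, -0.002]
contact_force: [-0.1, 0.8, 1.2]
gripper_width: 0.172
```

Run:
```python
from h import *
go(.622,.2,.31,1.588)
```

```text
t 29.65 p [0.5288 0.0858 0.3213] yaw 0.728 w 0.172 F [-0.1  0.8  1.2]
offset [145.6 -23.3  10.8] twist -0.86
```

Request:
{"op": "play_rows", "data": {"increments": [{"offset": [29,-5,0],"twist": -0.12,"grip": 0.05},{"offset": [58,-9,0],"twist": -0.24,"grip": 0.05},{"offset": [87,-14,0],"twist": -0.36,"grip": 0.05},{"offset": [116,-19,0],"twist": -0.48,"grip": 0.05},{"offset": [145,-23,0],"twist": -0.6,"grip": 0.05}]}}

```text
time: 30.07
tool_pos: [0.6225, 0.1989, 0.3207]
tool_rot: [-0.001, 0.787, 0.616, -0.002]
contact_force: [-0.0, -0.1, -0.1]
gripper_width: 0.17
```

Request:
{"op": "play_rows", "data": {"increments": [{"offset": [0,0,0],"twist": -0.12,"grip": 0.05},{"offset": [0,0,0],"twist": -0.24,"grip": 0.05},{"offset": [0,0,0],"twist": -0.255,"grip": 0.05},{"offset": [0,0,0],"twist": -0.255,"grip": 0.05},{"offset": [0,0,0],"twist": -0.255,"grip": 0.05}]}}

```text
time: 30.48
tool_pos: [0.6221, 0.1974, 0.3225]
tool_rot: [-0.001, 0.706, 0.708, -0.001]
contact_force: [-0.2, -0.0, 0.3]
gripper_width: 0.173
```

Run:
```python
from h import *
go(.622,.2,.25,1.588)
im,T=snap('wrist','w18.png'); s,M,p=pose()
for n in('marker_center','clip_seat','clip_mouth'):
  r=manip.tip_of(n,'wrist'); print(n,[(w(T,d['xyz']).round(4).tolist(),round(d['p'],2)) for d in r[:2]])
im2,T2=snap('side','s18.png')
for n in('marker_center','clip_seat','clip_mouth'):
  r=manip.tip_of(n,'side'); print(n,[(w(T2,d['xyz']).round(4).tolist(),round(d['p'],2)) for d in r[:2]])
print(np.array(T['T']).tolist())
cv2.imwrite('pics/w18c.png',cv2.resize(im[60:360,180:380],(400,600)))
u,v=[int(x) for x in proj(T2,[.62,.2,.12])]
cv2.imwrite('pics/z18.png',np.hstack([cv2.resize(im[60:360,180:380],(400,600)),cv2.resize(im2[v-75:v+75,u-50:u+50],(400,600))]))
```

```text
t 30.48 p [0.6221 0.1974 0.3225] yaw 1.574 w 0.173 F [-0.2 -0.   0.3]
offset [ 2.6  0.1 72.5] twist -0.014
marker_center [([0.6247, 0.1958, 0.1534], 0.7)]
clip_seat []
clip_mouth []
marker_center [([0.6256, 0.1981, 0.1524], 0.46)]
clip_seat [([0.6209, 0.2051, 0.0365], 0.56)]
clip_mouth [([0.6201, 0.2056, 0.049], 0.67)]
[[0.9999888633904798, 0.004593311421817718, -0.0010837828175946846, 0.6218150321772564], [0.0040397425848201435, -0.951821629936599, -0.30662561090796325, 0.27638550243966226], [-0.0024399948487456653, 0.3066178179346652, -0.951829585666531, 0.29122569140129145], [0.0, 0.0, 0.0, 1.0]]
```

View pics/z18.png

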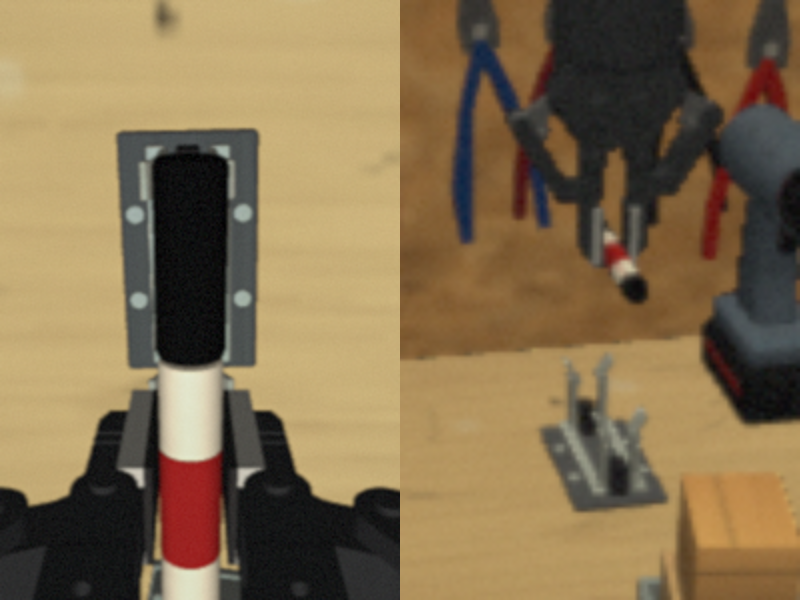

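Run:
```python
from h import *
T=manip.get_calibration('wrist'); f=lambda x,y,z: ray(T,180+x/2,60+y/2,z)[:2]
P=np.array([f(118,132,.006),f(257,129,.006),f(255,366,.006),f(131,366,.006)])
print(P.round(4).tolist(),'c',P.mean(0)); d=(P[0]+P[1]-P[2]-P[3])/2; print(np.linalg.norm(d),np.arctan2(d[1],d[0]),np.linalg.norm(P[1]-P[0]))
R_=np.array([f(135,214,.007),f(243,213,.007),f(243,298,.007),f(139,300,.007)]);print('rivets',R_.round(4).tolist(),R_.mean(0))
s,M,p=pose()
z=p[2]-.1594
for y in (180,240,300,350,420): 
    l={180:(155,228),240:(155,227),300:(156,226),350:(157,224),420:(159,223)}[y]
    print('pen',(f(l[0],y,z-.008)+f(l[1],y,z-.008))/2)
print('tip',f(190,152,z-.006), 'jaws',f(145,165,.06),f(232,165,.06))
```

```text
[[0.5913, 0.259], [0.6513, 0.2606], [0.6546, 0.1494], [0.5946, 0.1491]] c [0.62294967 0.20453078]
0.1106039918836533 1.6002197914549372 0.060011361329036984
rivets [[0.598, 0.2235], [0.6463, 0.2242], [0.6476, 0.1843], [0.5991, 0.183]] [0.62277778 0.20377344]
pen [0.62264454 0.25855224]
pen [0.62262736 0.24570695]
pen [0.62272023 0.2320926 ]
pen [0.62268804 0.22010744]
pen [0.62292371 0.20226037]
tip [0.62229105 0.26447922] jaws [0.60641899 0.25095305] [0.63739644 0.25114512]
```

The pen's axis lines up with the clip to about 0.3 mm, 5 mm short lengthwise and 0.02 rad off. I'll correct that and descend to just above the flares.

Request:
{"op": "play_rows", "data": {"increments": [{"offset": [5,0.3,0],"twist": -0.022,"grip": 0.05},{"offset": [5,0.3,25],"twist": -0.022,"grip": 0.05},{"offset": [5,0.3,50],"twist": -0.022,"grip": 0.05},{"offset": [5,0.3,72],"twist": -0.022,"grip": 0.05},{"offset": [5,0.3,72],"twist": -0.022,"grip": 0.05}]}}

```text
time: 31.3
tool_pos: [0.6206, 0.2025, 0.2461]
tool_rot: [-0.003, 0.697, 0.717, -0.004]
contact_force: [-0.5, -0.2, -1.2]
gripper_width: 0.169
```

Request:
{"op": "play_rows", "data": {"increments": [{"offset": [0,0,0],"twist": 0,"grip": 0.05},{"offset": [0,0,0],"twist": 0,"grip": 0.05},{"offset": [0,0,0],"twist": 0,"grip": 0.05}]}}

```text
time: 31.55
tool_pos: [0.6237, 0.203, 0.2546]
tool_rot: [0.001, 0.697, 0.717, 0.002]
contact_force: [-0.3, 0.4, -0.3]
gripper_width: 0.173
```

Run:
```python
from h import *
go(.6225,.2015,.2034,1.597)
im,T=snap('wrist','w19.png')
im2,T2=snap('side','s19.png')
for n in('marker_center','clip_seat','clip_mouth'):
  r=manip.tip_of(n,'side'); print(n,[(w(T2,d['xyz']).round(4).tolist(),round(d['p'],2)) for d in r[:2]])
# flare tips of far jaws: rows of strong edges in the wrist picture
g=cv2.cvtColor(im,cv2.COLOR_BGR2GRAY)
for y in (.246,.239):
  for x in (.6228-.014,.6228+.014): print(np.round(proj(T,[x,y,.063])))
for r in range(100,190,10): print(r,' '.join(str(v) for v in g[r,225:332:4]))
```

```text
t 31.55 p [0.6237 0.203  0.2546] yaw 1.599 w 0.173 F [-0.3  0.4 -0.3]
offset [-1.5 -1.4 51.2] twist 0.002
marker_center [([0.6261, 0.2015, 0.0839], 0.49)]
clip_seat [([0.6239, 0.2011, 0.0375], 0.92), ([0.6244, -0.0649, 0.0091], 0.25)]
clip_mouth [([0.6192, 0.2039, 0.0496], 0.77), ([0.2676, 0.2964, 0.0207], 0.25)]
[246. 179.]
[301. 180.]
[246. 192.]
[301. 194.]
100 171 171 168 171 171 170 171 172 172 172 171 172 174 171 172 170 173 174 173 170 172 173 176 174 172 175 171
110 174 171 173 170 171 173 174 172 171 172 172 173 171 172 173 169 171 171 175 174 175 174 172 172 175 169 169
120 173 175 171 176 173 172 173 172 173 174 177 172 174 173 173 172 175 173 172 171 172 171 171 171 172 173 172
130 168 167 167 167 169 165 166 170 169 169 170 169 169 168 168 169 170 169 171 170 172 172 171 170 172 171 172
140 116 65 66 67 63 66 65 65 22 15 10 7 16 13 20 11 11 43 76 78 75 80 98 177 172 173 173
150 81 80 79 79 78 110 109 103 9 8 11 16 14 18 9 15 11 21 83 75 77 80 71 173 174 169 173
160 93 80 76 77 73 160 68 73 4 14 14 10 13 16 14 8 4 49 117 78 78 75 74 174 170 171 171
170 128 79 77 152 120 112 112 114 21 12 14 15 10 15 18 16 5 50 144 120 79 78 65 172 170 171 171
180 138 81 78 149 128 112 112 109 29 22 20 12 11 14 15 15 10 52 150 114 81 79 66 173 169 172 171
```

Run:
```python
from h import *
im=cv2.imread('pics/w19.png'); T=manip.get_calibration('wrist'); s,M,p=pose()
cv2.imwrite('pics/z19.png',cv2.resize(im[120:320,210:340],(520,800))[:600])
g=cv2.GaussianBlur(cv2.cvtColor(im,cv2.COLOR_BGR2GRAY),(1,5),0)
for r in (165,175,185,195,205,215):
  d=np.diff(g[r,215:330].astype(int)); print(r,[(int(215+k),int(d[k])) for k in range(len(d)) if abs(d[k])>20])
for z,y,h in ((p[2]-.1674,.24,.008),(.063,.246,.014),(.063,.239,.014),(.048,.246,.006),(.006,.24,.031)):
  print('z',round(z,3),y,[np.round(proj(T,[.6228+k*h,y,z]),1).tolist() for k in(-1,0,1)])
```

```text
165 [(223, -22), (224, -41), (225, -33), (255, -36), (256, -37), (292, 33), (293, 52), (314, 50), (315, 36)]
175 [(224, -36), (225, -48), (235, 41), (236, 26), (239, -21), (240, -21), (255, -36), (256, -39), (292, 41), (293, 54), (294, 25), (300, -32), (301, -33), (314, 57), (315, 28)]
185 [(224, -29), (225, -44), (226, -24), (235, 30), (236, 31), (240, -24), (255, -33), (256, -47), (292, 42), (293, 50), (294, 25), (300, -33), (301, -32), (313, 44), (314, 38)]
195 [(225, -44), (226, -47), (229, 31), (230, 29), (239, -25), (240, -35), (243, 46), (244, 24), (254, -44), (255, -53), (256, -40), (291, 28), (292, 59), (293, 57), (295, -38), (296, -42), (298, 36), (299, 34), (308, -26), (309, -31), (310, -23), (312, 25), (313, 57), (314, 24)]
205 [(225, -29), (226, -44), (243, 49), (244, 29), (254, -39), (255, -55), (256, -37), (291, 31), (292, 61), (293, 49), (295, -37), (296, -25), (312, 39), (313, 44)]
215 [(226, -41), (227, -41), (243, 44), (244, 30), (254, -39), (255, -51), (256, -33), (257, -21), (291, 40), (292, 63), (293, 36), (295, -38), (312, 55), (313, 27)]
z 0.086 0.24 [[257.6, 203.7], [275.7, 204.2], [293.8, 204.7]]
z 0.063 0.246 [[248.0, 178.8], [275.8, 179.6], [303.6, 180.3]]
z 0.063 0.239 [[248.0, 192.3], [275.4, 193.0], [302.9, 193.8]]
z 0.048 0.246 [[264.8, 173.2], [275.7, 173.5], [286.7, 173.8]]
z 0.006 0.24 [[229.4, 168.4], [275.2, 169.7], [320.9, 171.0]]
```

View pics/z19.png

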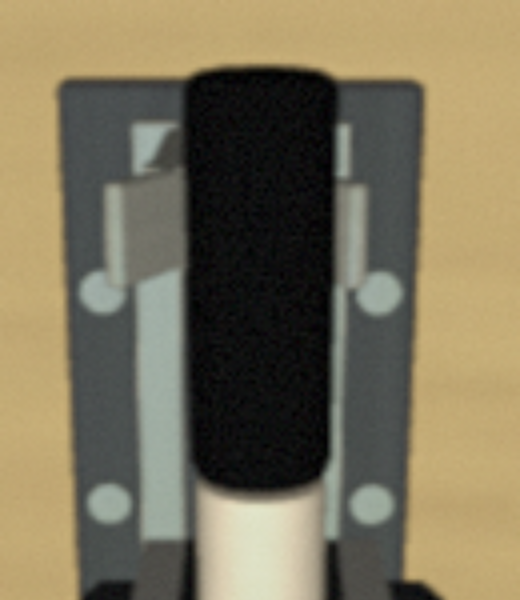

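The jaw tips are centred at column 268.5 and the pen at column 274.5, parallel, so the pen needs to move about 3 mm left. I'll check the lengthwise position too.

Run:
```python
from h import *
T=manip.get_calibration('wrist'); s,M,p=pose()
print('clip y',ray(T,270,140.5,.006)[:2]-[0,.056],'rivets',ray(T,269.9,193.2,.007)[:2],ray(T,270,246,.007)[:2],'jaw',ray(T,268.5,178,.063),'pen y',ray(T,274.5,138,p[2]-.165)[:2]-[0,.0655])
go(.6207,.203,.25,1.599)
```

```text
clip y [0.61881542 0.20335374] rivets [0.61961933 0.22371176] [0.62064697 0.18399174] jaw [0.61908849 0.24670298 0.063     ] pen y [0.62145807 0.20341572]
t 31.8 p [0.623  0.2028 0.2532] yaw 1.599 w 0.172 F [-0.3 -0.3 -0.2]
offset [ 0.3 -2.3  3.2] twist 0.0
```

Request:
{"op": "play_rows", "data": {"increments": [{"offset": [0,-1.5,0],"twist": 0,"grip": 0.05},{"offset": [0,-3,0],"twist": 0,"grip": 0.05},{"offset": [0,-3,0],"twist": 0,"grip": 0.05},{"offset": [0,-3,0],"twist": 0,"grip": 0.05}]}}

```text
time: 32.13
tool_pos: [0.6196, 0.2026, 0.2519]
tool_rot: [-0.0, 0.697, 0.717, -0.0]
contact_force: [0.8, 0.9, -0.8]
gripper_width: 0.171
```

Run:
```python
from h import *
im,T=snap('wrist','w20.png'); s,M,p=pose(); go(.6207,.203,.25,1.599)
g=cv2.GaussianBlur(cv2.cvtColor(im,cv2.COLOR_BGR2GRAY),(1,5),0)
for r in (165,175,185,205,215):
  d=np.diff(g[r,215:335].astype(int)); print(r,[(int(215+k),int(d[k])) for k in range(len(d)) if abs(d[k])>24])
```

```text
t 32.18 p [0.6196 0.2026 0.2519] yaw 1.599 w 0.173 F [-0.   0.3 -0.6]
offset [0.4 1.1 1.9] twist 0.0
165 [(231, -41), (232, -28), (255, -33), (256, -35), (292, 37), (293, 55), (322, 53), (323, 31)]
175 [(231, -41), (232, -48), (244, 40), (245, 25), (255, -38), (256, -36), (292, 38), (293, 56), (310, -32), (311, -30), (321, 29), (322, 49)]
185 [(231, -33), (232, -46), (244, 35), (245, 29), (249, -26), (255, -32), (256, -45), (257, -25), (292, 37), (293, 50), (310, -33), (311, -30), (321, 51), (322, 32)]
205 [(232, -37), (233, -48), (250, 51), (251, 29), (255, -36), (256, -60), (257, -48), (291, 26), (292, 60), (293, 52), (302, -34), (303, -38), (320, 57), (321, 29)]
215 [(232, -28), (233, -44), (250, 44), (251, 28), (255, -35), (256, -59), (257, -50), (291, 35), (292, 64), (293, 45), (302, -40), (303, -41), (319, 26), (320, 48)]
```

Now the jaws are centred at 277.5 and the pen at 274.5, about 1.3 mm too far. I'll trim that and push down slowly.

Request:
{"op": "play_rows", "data": {"increments": [{"offset": [0,1.3,0],"twist": 0,"grip": 0.05},{"offset": [0,1.3,4],"twist": 0,"grip": 0.05},{"offset": [0,1.3,10],"twist": 0,"grip": 0.05},{"offset": [0,1.3,16],"twist": 0,"grip": 0.05},{"offset": [0,1.3,20],"twist": 0,"grip": 0.05}]}}

```text
time: 32.6
tool_pos: [0.6206, 0.2025, 0.2305]
tool_rot: [-0.001, 0.697, 0.717, -0.001]
contact_force: [-0.2, 0.5, -0.5]
gripper_width: 0.172
```

Request:
{"op": "play_rows", "data": {"increments": [{"offset": [0,0,4],"twist": 0,"grip": 0.05},{"offset": [0,0,8],"twist": 0,"grip": 0.05},{"offset": [0,0,12],"twist": 0,"grip": 0.05},{"offset": [0,0,15],"twist": 0,"grip": 0.05},{"offset": [0,0,18],"twist": 0,"grip": 0.05}]}}

```text
time: 33.02
tool_pos: [0.621, 0.2027, 0.2137]
tool_rot: [-0.0, 0.697, 0.717, -0.0]
contact_force: [0.4, -0.8, 0.2]
gripper_width: 0.174
```

Run:
```python
from h import *
go(.6208,.203,.2034,1.599)
```

```text
t 33.02 p [0.621  0.2027 0.2137] yaw 1.599 w 0.174 F [ 0.4 -0.8  0.2]
offset [ 0.4 -0.2 10.3] twist -0.0
```

Request:
{"op": "play_rows", "data": {"increments": [{"offset": [0,0,3],"twist": 0,"grip": 0.05},{"offset": [0,0,6],"twist": 0,"grip": 0.05},{"offset": [0,0,8],"twist": 0,"grip": 0.05},{"offset": [0,0,8],"twist": 0,"grip": 0.05}]}}

```text
time: 33.35
tool_pos: [0.6206, 0.2026, 0.2049]
tool_rot: [-0.0, 0.697, 0.717, -0.001]
contact_force: [1.3, -0.2, -2.2]
gripper_width: 0.172
```

Request:
{"op": "play_rows", "data": {"increments": [{"offset": [0,0,1],"twist": 0,"grip": 0.05},{"offset": [0,0,2],"twist": 0,"grip": 0.05},{"offset": [0,0,3],"twist": 0,"grip": 0.05},{"offset": [0,0,3],"twist": 0,"grip": 0.05}]}}

```text
time: 33.68
tool_pos: [0.6211, 0.2027, 0.2035]
tool_rot: [-0.0, 0.697, 0.717, -0.0]
contact_force: [-1.4, -0.4, 3.3]
gripper_width: 0.174
```

Run:
```python
from h import *
go(.6208,.203,.2034,1.599)
im2,T2=snap('side','s21.png')
for n in('marker_center','clip_seat'):
  r=manip.tip_of(n,'side'); print(n,[(w(T2,d['xyz']).round(4).tolist(),round(d['p'],2)) for d in r[:2]])
```

```text
t 33.68 p [0.6211 0.2027 0.2035] yaw 1.599 w 0.174 F [-1.4 -0.4  3.3]
offset [ 0.4 -0.3  0.1] twist 0.0
marker_center [([0.6269, -0.0661, 0.0339], 0.74), ([0.6226, 0.202, 0.0312], 0.51)]
clip_seat [([0.7576, -0.1775, 0.0208], 0.66), ([0.6235, 0.203, 0.0356], 0.59)]
```

It has bottomed on the posts at the predicted height. Release, lift away and check.

Request:
{"op": "play_rows", "data": {"increments": [{"offset": [0,0,0],"twist": 0,"grip": 0.05},{"offset": [0,0,0],"twist": 0,"grip": 0.5},{"offset": [0,0,0],"twist": 0,"grip": 0.5},{"offset": [0,0,0],"twist": 0,"grip": 0.5},{"offset": [0,0,0],"twist": 0,"grip": 0.5}]}}

```text
time: 34.25
tool_pos: [0.621, 0.2026, 0.2027]
tool_rot: [-0.0, 0.697, 0.717, -0.0]
contact_force: [0.5, -0.5, -0.4]
gripper_width: 0.502
```

Request:
{"op": "play_rows", "data": {"increments": [{"offset": [0,0,-10],"twist": 0,"grip": 0.5},{"offset": [0,0,-35],"twist": 0,"grip": 0.5},{"offset": [0,0,-70],"twist": 0,"grip": 0.5},{"offset": [0,0,-100],"twist": 0,"grip": 0.5},{"offset": [0,0,-130],"twist": 0,"grip": 0.5}]}}

```text
time: 34.67
tool_pos: [0.621, 0.2026, 0.3354]
tool_rot: [0.0, 0.697, 0.717, 0.0]
contact_force: [-0.0, 0.3, -0.5]
gripper_width: 0.498
```

Request:
{"op": "play_rows", "data": {"increments": [{"offset": [0,0,0],"twist": 0,"grip": 0.5},{"offset": [0,0,0],"twist": 0,"grip": 0.5},{"offset": [0,0,0],"twist": 0,"grip": 0.5}]}}

```text
time: 34.92
tool_pos: [0.6209, 0.2026, 0.3333]
tool_rot: [0.0, 0.697, 0.717, 0.0]
contact_force: [-0.7, -0.2, -1.2]
gripper_width: 0.5
```

Run:
```python
from h import *
go(.62,.203,.33,1.6)
for c in ('wrist','side','scene'):
  im,T=snap(c,c+'22.png')
  for n in names:
    r=manip.tip_of(n,c); print(c,n,[(w(T,d['xyz']).round(3).tolist(),round(d['p'],2)) for d in r[:2]])
  if c=='wrist':
    g=cv2.GaussianBlur(cv2.cvtColor(im,cv2.COLOR_BGR2GRAY),(3,5),0)
    for r in range(120,260,20):
      d=np.diff(g[r,200:350].astype(int)); print(r,[(int(200+k),int(d[k])) for k in range(len(d)) if abs(d[k])>18])
    for q in ((.62,.2045-.0655,.036),(.62,.2045+.0655,.036)): print(np.round(proj(T,q)))
    d=np.diff(g[:,270:280].mean(1)); print([(k,round(d[k])) for k in range(60,400) if abs(d[k])>12])
```

```text
t 34.92 p [0.6209 0.2026 0.3333] yaw 1.599 w 0.5 F [-0.7 -0.2 -1.2]
offset [ 0.4 -0.9  3.3] twist -0.001
wrist long_block_center []
wrist middle_block_center []
wrist short_block_center []
wrist marker_center [([0.624, 0.201, 0.04], 0.91)]
wrist stand_seat []
wrist clip_seat [([0.622, 0.203, 0.035], 0.6)]
wrist clip_mouth [([0.62, 0.206, 0.047], 0.86)]
wrist battery_center []
wrist bits_center []
wrist tape_center []
120 []
140 [(240, -32), (241, -30), (253, 19), (254, 34), (255, 25), (260, -26), (261, -26), (264, -19), (265, -21), (284, 21), (285, 21), (287, 20), (288, 28), (289, 24), (294, -30), (295, -29), (307, 19), (308, 37), (309, 29)]
160 [(240, -26), (241, -33), (242, -21), (251, 22), (252, 31), (253, 19), (266, -24), (267, -34), (268, -23), (281, 33), (282, 36), (283, 21), (296, -27), (297, -27), (307, 34), (308, 31)]
180 [(241, -31), (242, -31), (254, 26), (255, 31), (262, -20), (263, -31), (265, 19), (266, 32), (267, 21), (282, -25), (283, -21), (285, 30), (286, 24), (293, -29), (294, -31), (306, 28), (307, 36), (308, 21)]
200 [(241, -26), (242, -34), (243, -22), (254, 20)
[... 1427 characters left out ...]
.205, 0.051], 0.91)]
side battery_center [([0.764, 0.023, 0.031], 0.59)]
side bits_center [([0.759, -0.176, 0.026], 0.75)]
side tape_center [([0.268, 0.295, 0.019], 0.79)]
scene long_block_center [([0.624, -0.059, 0.014], 0.74), ([0.623, -0.064, 0.036], 0.66)]
scene middle_block_center [([0.625, -0.063, 0.068], 0.55)]
scene short_block_center [([0.627, -0.064, 0.106], 0.81)]
scene marker_center [([0.622, 0.206, 0.032], 0.77)]
scene stand_seat [([0.625, -0.06, 0.011], 0.87)]
scene clip_seat []
scene clip_mouth [([0.623, 0.206, 0.047], 0.91)]
scene battery_center [([0.763, 0.026, 0.033], 0.59)]
scene bits_center [([0.751, -0.172, 0.023], 0.85)]
scene tape_center [([0.272, 0.298, 0.017], 0.91)]
```

```bash
python3 -c "
from plant import manip
print(manip.job_done())"
```

```text
the job is handed in; nothing more can be done
None
```

The kit is put away and the job is handed in, at about 35 s of robot time. I stacked the long, middle and short offcuts on the stand and pressed the marker into the clip. The arm is clear with the gripper open; no verdict was reported.

**Stack:** the crop I viewed after placing the short block showed it straight and inside the lips. The networks' last readings put the three centres within about 8 mm of each other, with heights as expected. Edge measurements before the short block was set down gave about 1 mm.

**Marker:** it bottomed on the posts at the predicted tool height. In the last wrist picture its axis matched the clip's to under 1 px (roughly 1 mm). Its ends were within about 3 px of where they should be, and the jaw lips were closed over the pen on both posts. I checked these from pixel values only, because the 16-picture viewing limit was reached.

**Battery, bit box and tape measure:** the last readings agree with the side camera's starting readings to within about 8 mm (noise about 4 mm).

**Checks that disagreed:**
- **Clip alignment:** the first alignment over the clip looked right, but a closer look showed the pen about 3 mm to one side. My correction overshot by 1.3 mm, which I trimmed before pressing.
- **Snap:** I felt no clear 5–15 N snap force at the moments I sampled, only the 3 N bottoming force.
- **Network readings:** some detections named the wrong object. I discarded those.

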